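# Clear the locked label-roll box on the breakfast counter

## Task

Take the key from its wooden stand, push it fully home in the lock of the grey label-roll box, turn it clockwise to draw the bolt, and slide the clear cover all the way back. Take every label roll off its spindle and stand it upright on the floor of the red tray. Then slide the cover fully shut, turn the key all the way back to lock it, and put the key back in its stand, fully down, leaving the mug, bowl and jar alone.

Things in the scene. Friction and masses are not known exactly. Their poses are not given: they have to be found in the camera images.
- locker: Fixed grey box, sizes in mm, 300 (x) by 340 (y) by 79 high; origin centre of its underside, x from its front (robot side) to its rear, z up. Front half: a roll compartment under the clear cover. Rear half: plain body, top at z 70, over which the cover slides. Front right (y -170 to -90): the lock strip under a steel plate whose top is at z 70
- compartment (a point): Middle of the floor of the roll compartment, at box x -85, y 42, z 22. Inside it measures 125 (x) by 250 (y), walls up to box z 72. Four upright steel spindles, 14 diameter, stand from box z 22 to z 70 at box x -85, y -45, 13, 71 and 129; some are empty
- keyway (a point): Bottom of the keyway, at box x -85, y -130, z 48: centre of the key slot, 22 below the plate's top. Slot 26 by 7, long side along the box's x, its mouth bevelled 3. The plate is 6 thick, the turning plug is hidden under it, so the key's bit must be wholly below the plate (key on the bottom, or within 3 of it) before it can turn. The key fits either way round
- lock (a joint): Plug angle, rad: 0 locked, grows as the key turns clockwise seen from above, stop at 1.2. The bolt clears the cover from about 1.0. The key has about 0.07 play in the plug each way. Turning takes about 0.05 N m; it stays where left. The key goes in and out only with the plug within about 0.08 of 0, so it stays in the lock while the cover is open
- cover (a joint): Travel of the clear cover, m: 0 shut, 0.15 fully back (box +x direction). The hidden bolt holds it within about 4 mm of shut when locked. Slides with about 2 N and stays where it is left; a stop at each end
- cover_grip (a point): Middle of the cover's black bar handle: bar 12 (box x) by 90 (box y) by 12 high, its middle 32 above the cover's underside and its underside 21 above the cover's top face (cover plate 128 by 250 by 5, its top at z 79)
- key: Loose key, 72 long, upright in the stand at the start. Origin: centre of the bottom end of its bit; z up the shank to the bow, x along its width, y through its thickness. Bit 24 (x) by 5 (y), z 5 to 13, stepped down below that to a lead-in tip 18 by 2.4; shank 5 diameter; black bow 36 (x) by 10 (y), z 40 to 72. 40 g
- stand: Fixed wooden block 70 (x) by 60 (y) by 40 high; origin centre of its underside. A slot 26 (along the block's x) by 7, mouth bevelled 3, in the middle of its top, 22 deep (its bottom is 18 above the block's underside): the key stands in it with its bit on the bottom
- tray: Loose red tray, 232 (x) by 120 (y) by 30 high outside, walls and floor 5 thick, open above, empty at the start; origin centre of its underside. Four rolls fit in a row along x. 600 g
- roll1: Label roll, a paper ring 44 outside, 24 bore, 40 high; origin centre of its underside, z along its axis; stands on the floor of the box on the spindle at box y -45 at the start, or is absent. About 80 g
- roll2: Label roll, a paper ring 44 outside, 24 bore, 40 high; origin centre of its underside, z along its axis; stands on the floor of the box on the spindle at box y 13 at the start, or is absent. About 80 g
- roll3: Label roll, a paper ring 44 outside, 24 bore, 40 high; origin centre of its underside, z along its axis; stands on the floor of the box on the spindle at box y 71 at the start, or is absent. About 80 g
- roll4: Label roll, a paper ring 44 outside, 24 bore, 40 high; origin centre of its underside, z along its axis; stands on the floor of the box on the spindle at box y 129 at the start, or is absent. About 80 g
- mug: Bystander: white mug, 80 diameter, 85 high, origin centre of underside
- bowl: Bystander: white bowl, 100 diameter, 50 high, origin centre of underside
- jar: Bystander: amber jar, 64 diameter, 85 high, origin centre of underside
There are look-alikes about, which are no part of the job. Of the things shaped like the key, the black one is meant.

How it is judged:
On the way, in this order (a step that is already met when the one before it is completed fails the run):
1. the key is fully home in the lock (horizontal distance between key and keyway below 0.005 m and z of key in the frame of keyway below 0.004 m and angle between key's own z axis and vertical below 0.2 rad), for 0.1 s.
2. the key, home, is turned clockwise until the bolt is drawn (all of step 1 and value of joint lock above 1 rad), for 0.1 s.
3. the cover is slid all the way back (value of joint cover above 0.14 m), for 0.1 s.
4. every roll stands upright on the tray floor, let go (x of roll1 in the frame of tray between -0.1 and 0.1 m and y of roll1 in the frame of tray between -0.045 and 0.045 m and z of each of roll1, roll2, roll3, roll4 in the frame of tray below 0.015 m and angle between the z axis of each of roll1, roll2, roll3, roll4 and the z axis of tray, either way round below 0.12 rad and x of roll2 in the frame of tray between -0.1 and 0.1 m and y of roll2 in the frame of tray between -0.045 and 0.045 m and x of roll3 in the frame of tray between -0.1 and 0.1 m and y of roll3 in the frame of tray between -0.045 and 0.045 m and x of roll4 in the frame of tray between -0.1 and 0.1 m and y of roll4 in the frame of tray between -0.045 and 0.045 m and contact force between the fingers and roll1 below 0.05 N and contact force between the fingers and roll2 below 0.05 N and contact force between the fingers and roll3 below 0.05 N and contact force between the fingers and roll4 below 0.05 N), for 0.2 s.
5. the cover is slid shut (value of joint cover below 0.006 m), for 0.1 s.
6. the key is turned back to lock the shut cover (value of joint lock below 0.12 rad and value of joint cover below 0.006 m), for 0.1 s.
At the end, for the whole second after the job is handed in: Every roll stands upright (within 0.12 rad) on the tray floor, the cover is shut within 6 mm, the plug is turned back within 0.12 rad of locked, and the key stands in the stand's slot within 4 mm of its bottom; all at rest (all of step 6 and x of roll1 in the frame of tray between -0.1 and 0.1 m and y of roll1 in the frame of tray between -0.045 and 0.045 m and z of each of roll1, roll2, roll3, roll4 in the frame of tray below 0.015 m and angle between the z axis of each of roll1, roll2, roll3, roll4 and the z axis of tray, either way round below 0.12 rad and x of roll2 in the frame of tray between -0.1 and 0.1 m and y of roll2 in the frame of tray between -0.045 and 0.045 m and x of roll3 in the frame of tray between -0.1 and 0.1 m and y of roll3 in the frame of tray between -0.045 and 0.045 m and x of roll4 in the frame of tray between -0.1 and 0.1 m and y of roll4 in the frame of tray between -0.045 and 0.045 m and horizontal distance between key and stand below 0.006 m and z of key in the frame of stand below 0.022 m and angle between key's own z axis and vertical below 0.2 rad and linear speed of each of key, tray, roll1, roll2, roll3, roll4 below 0.02 m/s); the robot touches nothing.
It fails at once if the mug is pushed more than 30 mm away (distance of mug from where it was at the start of the episode above 0.03 m).
It fails at once if the bowl is pushed more than 30 mm away (distance of bowl from where it was at the start of the episode above 0.03 m).
It fails at once if the jar is pushed more than 30 mm away (distance of jar from where it was at the start of the episode above 0.03 m).
Of roll1, roll2, roll3, roll4 only 2 to 4 are there at a start; the rules pass over those that are not, and their reading is None.
At some moment in a run one of tray may be knocked a few centimetres aside while the robot is not near it.
It also fails if it takes over 210 s, if anything falls off the work surface, if the arm or the gripper's body presses on something with over 40 N, if the wrist force passes 120 N, or if a joint passes its speed limit or range.

## Robot

A 6-joint arm with a two-finger parallel gripper is mounted at the origin on the work surface. World frame = base frame: x ahead of the robot, y to its left, z up, the work surface at z = 0. Lengths are in m, angles in rad, forces in N, time in s.
With the tool pointing down it reaches from about 0.35 to 0.775 m from the base axis. Payload 7.3 kg.
Tool frame: the origin (TCP) lies on the centre line of the jaws, within the pads' length; the fingertips stand 14 mm ahead of it and the grasp point (between the pads) lies 5 mm behind it; z points along the fingers, y is the direction in which the jaws open and shut (so a half turn about z gives the same grasp; the last joint's range is limited). The gripper opens to 92 mm and grips with 3 to 60 N. Pads are 19 mm wide; open, the fingers measure 130 mm over their backs; the gripper's body (75 mm by 190 mm) begins 47 mm behind the grasp point.
Start: joints at [-1.396, 0.342, 1.524, -0, 1.275, -0.146], TCP at [0.166, -0.498, 0.241] pointing down, gripper open.
Joint ranges: [-2.53, 2.53], [-0.77, 2.02], [0.04, 2.7], [-1, 4.14], [0.28, 2.66], [-3.11, 3.11]. Speed limits (rad/s): [2.57, 2.57, 3.14, 3.14, 3.14, 3.14].

## Interface

Orientations are given as [roll, pitch, yaw] about the fixed x, y, z axes, in that order (R = Rz(yaw) Ry(pitch) Rx(roll)).
In Python, from cell import telemetry, cams, robot gives the robot as it stands.
- The arm moves only by the tool servo_tool, never from a script. Its argument "targets" is text: rows parted by semicolons, each of 4 numbers parted by spaces: the shift along the tool's x, y, z in mm, then the turn about the tool's z in rad. In form: x y z yaw; .... A call has 1 to 20 rows; each row shifts and turns the pose as measured when the row begins, along the tool's axes as they then stand; what a row does not reach is not made up. A row lasts 1/8 s, in which the tool goes at most 62.5 mm and 10.7 degrees, less where a joint would pass 70% of its speed; a pose out of reach is approached as far as the arm can. A call with a gripper value outside its range is refused whole. "hand" is the opening, from 0 (shut) to 1 (fully open), set as the call begins (left out, the last holds). The fingers move at their own pace and stop on an object; "squeeze" is the grip in N (left out, the last holds). Time passes only in rows, so rows that do not move let the fingers close. It gives the time, the measured TCP pose, the force and the opening at its end, in the units of the state.
- telemetry.observe(): the state, without advancing time (a new reading comes with each control period).
- cams.read_camera(name): name is "scene" or "top" or "wrist"; returns a dict with "color" (400x640x3 uint8, red, green, blue), "K" (3x3 intrinsics, pixels), "R" (3x3) and "t" (3): a world point X has camera coordinates R X + t. Camera axes: x right, y down, z forward; pixel columns grow to the right and rows downward; lengths in m; the calibration is good to about 2 mm. A picture is of the moment at which its call begins. There is no depth.
- robot.hand_in(): hands the job in, once; it reports no verdict.
Trained networks look in a picture, given as the dict that the camera call returned (one of the last four; its "shot" number tells which), for a name from the list of things; names that differ only in an ending like _2 or _b are one class to them, and where a whole thing is asked for, a point or a joint stands for the part that bears it (a point fixed in the world has none). Each returns a list of dicts, best first, with "score" (0 to 1); they miss things now and then, are a little off and sometimes report something else, mostly with a low value. They report only what shows in the picture. A call takes as long as a camera call. They do not tell look-alikes from the thing itself.
- cams.cut_out(picture, query): "region" (400x640 bool, what is visible of it) and "extent" ([centre column, centre row, width, height] in pixels, round what is visible of it).
The state is a dict: "time": time; "qpos": joint angles; "qvel": joint speeds; "joint_efforts": joint torques, N m; "tool_pos": TCP position; "tool_rot": TCP orientation; "contact_force": force on the tool from outside, world axes, zero at the start; "torque": the same for the moment, N m; "opening": finger opening in m.
Only numpy, scipy, OpenCV 4.12 (cv2) and the standard library are available. Lean on these libraries where they do the work, as an engineer would, in place of code of your own. Each camera call takes 0.05 s, during which the arm holds its last target.

## Working session

There is one attempt and no reset: what is moved stays moved. The work goes in short steps, Python scripts to look and compute and a tool call to move; the robot and the scene stay as the last step left them, time stands still between calls to the robot, and variables do not carry over. Pictures are saved under pics/ and viewed, and the job is handed in when it is done.

Besides the shell and the picture viewer there is one more tool, called after "Emit:" as name(argument=value, ...), one argument or row to a line, values as JSON. servo_tool: Moves the arm, as the interface text tells. Its arguments: {"type":"object","properties":{"targets":{"type":"string"},"hand":{"type":"number"},"squeeze":{"type":"number"}},"required":["targets"]}

```bash
ls; mkdir -p pics
cat > h.py <<'E'
import numpy as np, cv2
from cell import telemetry, cams, robot
def shot(n,fn=None):
    p=cams.read_camera(n)
    if fn: cv2.imwrite('pics/'+fn,p['color'][:,:,::-1])
    return p
def st():
    s=telemetry.observe()
    print('t',round(s['time'],2),'pos',np.round(s['tool_pos'],4),'rot',np.round(s['tool_rot'],3),'F',np.round(s['contact_force'],1),'op',round(s['opening'],4),'q',np.round(s['qpos'],2))
    return s
def proj(p,X):
    c=np.asarray(X)@p['R'].T+p['t']; u=c@p['K'].T
    return u[...,:2]/u[...,2:]
def back(p,uv,z):
    # ray to plane z
    uv=np.asarray(uv,float); d=np.linalg.inv(p['K'])@np.array([uv[0],uv[1],1]); d=p['R'].T@d; o=-p['R'].T@p['t']
    return o+d*(z-o[2])/d[2]
E
python3 - <<'E'
from h import *
st()
for n in ['scene','top','wrist']:
    p=shot(n,n+'0.png'); print(n,p['K'][0,0],-p['R'].T@p['t'],p['R'][2])
E
```

```text
pics
t 0.0 pos [ 0.1655 -0.4978  0.2401] rot [-3.14  -0.     0.321] F [-0.1 -0.5  0.1] op 0.0917 q [-1.4   0.34  1.52  0.    1.28 -0.15]
scene 437.7745161211806 [ 1.21310297 -0.37372013  0.90042984] [-0.60210833  0.29903989 -0.74029771]
top 431.33281684306587 [ 0.36882899 -0.04161434  1.12576127] [ 0.16314861 -0.00213188 -0.9865992 ]
wrist 341.4799246586286 [ 0.22907309 -0.47650418  0.38428584] [-0.24003738 -0.07855065 -0.96758041]
```

View pics/scene0.png

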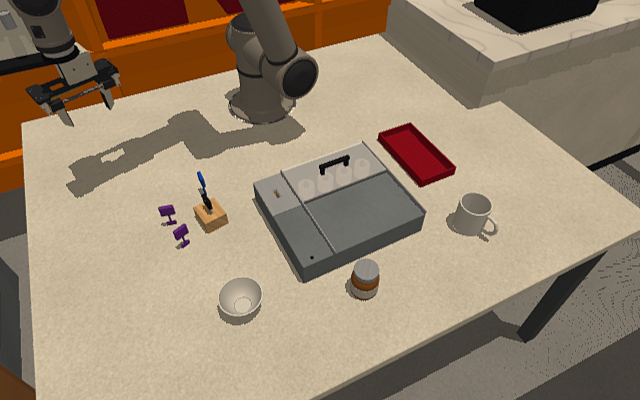

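View pics/top0.png

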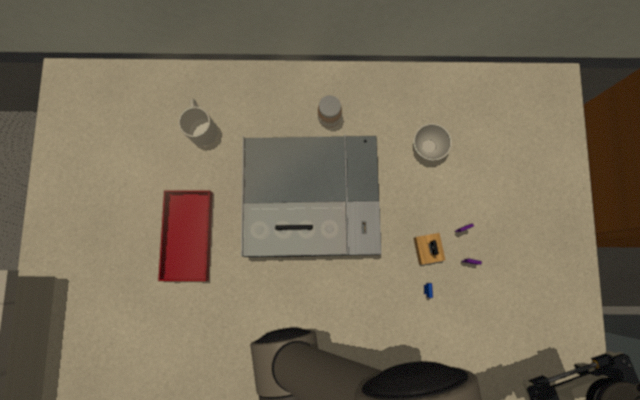

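View pics/wrist0.png

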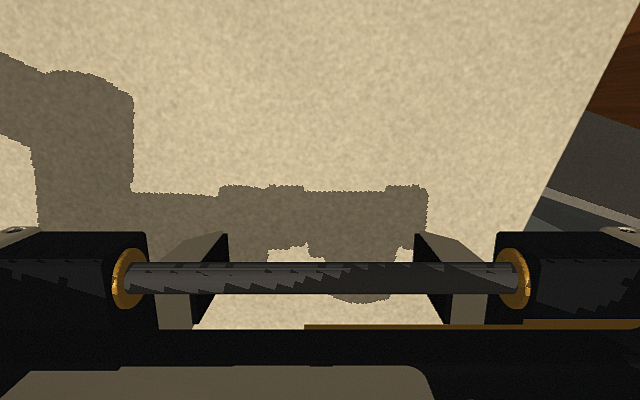

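Run:
```python
from h import *
p=shot('top'); s=shot('scene')
c=p['color'][120:300,150:490,::-1]; cv2.imwrite('pics/topz.png',cv2.resize(c,None,fx=2.35,fy=2.35,interpolation=cv2.INTER_CUBIC))
c=s['color'][130:290,150:440,::-1]; cv2.imwrite('pics/scz.png',cv2.resize(c,None,fx=2.7,fy=2.7,interpolation=cv2.INTER_CUBIC))
for q in ['locker','stand','tray','key','roll1','mug','jar','bowl','cover_grip']:
    for pic,n in ((p,'top'),(s,'scene')):
        for r in cams.cut_out(pic,q)[:5]: print(q,n,round(r['score'],2),np.round(r['extent'],1))
```

```text
locker top 0.86 [311.3 197.2 141.2 119.7]
locker scene 0.71 [339.6 213.9 173.3 145. ]
stand top 0.77 [429.4 250.1  30.9  30.1]
stand scene 0.63 [209.2 215.8  39.7  31.3]
tray top 0.77 [185.6 238.   53.3  90. ]
tray top 0.34 [432.  140.2  36.7  36.3]
tray scene 0.84 [418.6 156.2  80.5  66.7]
key top 0.65 [469.8 262.9  12.9  10.1]
key top 0.62 [464.4 229.   18.4   9.8]
key top 0.48 [428.6 290.   10.8  18.3]
key scene 0.59 [180.3 236.8  15.4  21.2]
key scene 0.53 [168.4 214.3  19.3  21.3]
key scene 0.41 [199.6 179.7   2.1  17. ]
mug top 0.65 [200.2 123.3  44.7  46.5]
mug scene 0.96 [477.4 214.6  45.6  41.8]
jar top 0.97 [329.6 112.1  26.1  28.3]
jar scene 0.91 [363.8 282.2  30.2  47.6]
bowl top 0.7 [430.9 141.4  38.5  41.5]
bowl top 0.27 [313.1 198.  138.5 121.2]
bowl scene 0.62 [242.  295.6  49.6  40.1]
cover_grip top 0.89 [291.5 227.6 102.6  53.7]
cover_grip top 0.57 [331.1 111.   24.1  31.9]
cover_grip scene 0.92 [330.9 171.4 106.9  63.1]
```

View pics/topz.png

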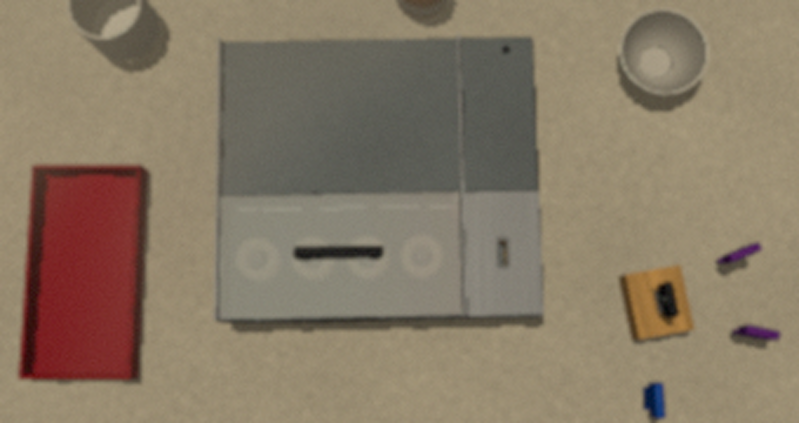

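View pics/scz.png

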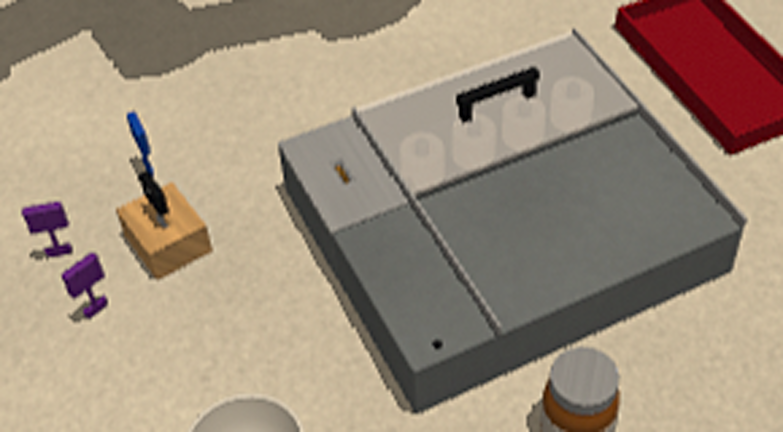

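Run:
```python
from h import *
from scipy.optimize import least_squares
p=shot('top'); s=shot('scene')
z=lambda a:np.array(a)/2.35+[150,120]
zs=lambda a:np.array(a)/2.7+[150,130]
# box local pts
B=np.array([[.15,.17,.07],[.15,-.17,.07],[-.15,.17,.07],[-.15,-.17,.07],[-.085,-.13,.07]])
T=z([[221,40],[531,38],[218,318],[541,318],[503,252]])
S=zs([[742,222],[415,375],[0,0],[281,146],[343,172]])
def fn(v,loc,lst):
    c,sn=np.cos(v[2]),np.sin(v[2]);R=np.array([[c,-sn,0],[sn,c,0],[0,0,1]])
    W=loc@R.T+[v[0],v[1],0]
    out=[]
    for pic,m,idx in lst: out.append((proj(pic,W[idx])-m[idx]).ravel())
    return np.concatenate(out)
for lst in ([(p,T,[0,1,2,3,4])],[(s,S,[0,1,3,4])],[(p,T,[0,1,2,3,4]),(s,S,[0,1,3,4])]):
    r=least_squares(fn,[.5,0,0],args=(B,lst)); print(r.x,np.round(r.fun,1))
# handle
for pic,uv in ((p,z([338,252])),(s,zs([500,88]))): print('handle',back(pic,uv,.112) , back(pic,uv,.106))
# stand top corners z .04
for q in ([622,276],[681,266],[691,330],[636,341]): print('stand',back(p,z(q),.04))
print('key bow top',back(p,z([667,301]),.09-.0))
for q in ([33,166],[145,167],[138,381],[20,380]): print('tray',back(p,z(q),.03))
print('rolls',[np.round(back(p,z(q),.062),3) for q in ([257,260],[421,256])])
for pic,n in ((p,'top'),(s,'scene')):
  for q in ['roll1']:
    pass
print('blue top', back(p,z([655,401]),0.0),'scene',back(s,zs([143,160]),0),back(s,zs([135,125]),0.0))
print('jar',back(p,[329,105],.085),'bowl',back(p,[432,140],.05),'mug',back(p,[196,121],.085))
```

```text
[ 0.554773   -0.0061608   0.01989568] [-0.5 -0.1  1.4 -0.6 -1.7  0.7  0.9 -0.9 -0.1  0.7]
[ 0.55814089 -0.00175758  0.03780192] [ 1.4  0.7  0.5 -0.6 -1.6 -0.8 -0.5  0.2]
[ 0.55626186 -0.00393323  0.02811823] [-1.8 -0.1 -0.  -1.6 -2.1  0.6  0.5 -2.1 -0.7 -0.4  0.2  1.1 -1.7 -1.1
 -2.4 -1.6 -1.4 -0.4]
handle [0.46842797 0.03133002 0.112     ] [0.46901745 0.03176174 0.106     ]
handle [0.47979648 0.03350386 0.112     ] [0.47421597 0.03660286 0.106     ]
stand [ 0.45246144 -0.2680232   0.04      ]
stand [ 0.46374113 -0.33162405  0.04      ]
stand [ 0.39582613 -0.33990744  0.04      ]
stand [ 0.38377183 -0.28115173  0.04      ]
key bow top [ 0.42360137 -0.30278239  0.09      ]
tray [0.56813544 0.37390594 0.03      ]
tray [0.5681581  0.25102391 0.03      ]
tray [0.33737688 0.246492   0.03      ]
tray [0.3373541 0.3715749 0.03     ]
rolls [array([0.464, 0.12 , 0.062]), array([ 0.47 , -0.052,  0.062])]
blue top [ 0.31992642 -0.30891447  0.        ] scene [ 0.30791537 -0.29420984  0.        ] [ 2.53727392e-01 -2.87386610e-01 -1.11022302e-16]
jar [ 0.78281398 -0.04947909  0.085     ] bowl [ 0.70414077 -0.31709711  0.05      ] mug [0.73708936 0.28512513 0.085     ]
```

Emit:
servo_tool(
  targets="49 -24 0 0;49 -24 0 0;49 -24 0 0;49 -24 0 0;49 -24 0 0;0 0 0 0.16;0 0 0 0;0 0 0 0",
  hand=1,
)

```text
time: 2.25
tool_pos: [0.3661, -0.3023, 0.2408]
tool_rot: [3.139, -0.001, 0.159]
contact_force: [0.1, -0.5, 0.4]
opening: 0.0918
```

Run:
```python
from h import *
st(); p=shot('wrist','w1.png')
```

```text
t 2.25 pos [ 0.3661 -0.3023  0.2408] rot [ 3.139e+00 -1.000e-03  1.590e-01] F [ 0.1 -0.5  0.4] op 0.0918 q [-0.85  0.25  1.66 -0.    1.23  0.56]
```

View pics/w1.png

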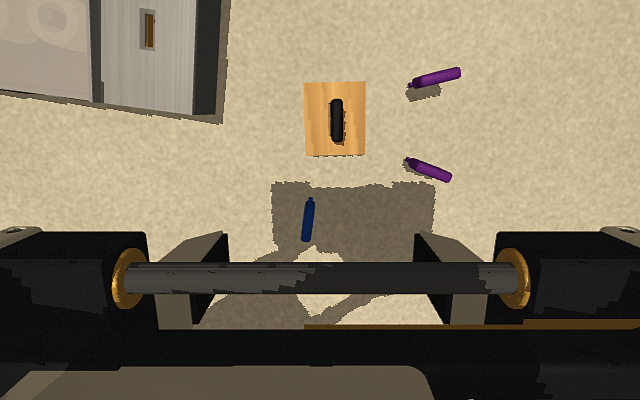

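Run:
```python
from h import *
p=shot('wrist'); im=p['color'].astype(int)
print(-p['R'].T@p['t'])
c=im[70:165,290:380]; m=(c.max(2)<70).astype(np.uint8)
n,l,s,ce=cv2.connectedComponentsWithStats(m)
k=1+np.argmax(s[1:,4]); pts=np.argwhere(l==k)[:,::-1]+[290,70]
print(s[k],ce[k]+[290,70]); 
r=cv2.minAreaRect(pts.astype(np.float32)); print(r)
for z in (.09,.075): print(z,np.array([back(p,q,z) for q in cv2.boxPoints(r)])[:,:2].round(4).tolist(), back(p,r[0],z))
hsv=cv2.cvtColor(p['color'],cv2.COLOR_RGB2HSV)
m=((hsv[...,0]>8)&(hsv[...,0]<25)&(hsv[...,1]>90)); m[:, :280]=0;m[:,400:]=0;m[200:]=0
m=m.astype(np.uint8)
n,l,s,ce=cv2.connectedComponentsWithStats(m);k=1+np.argmax(s[1:,4]);pts=np.argwhere(l==k)[:,::-1]
r=cv2.minAreaRect(pts.astype(np.float32));print(r)
W=np.array([back(p,q,.04) for q in cv2.boxPoints(r)])[:,:2];print(W.round(4).tolist(),W.mean(0))
for uv in cv2.boxPoints(r): print(uv)
c=p['color'][0:170,0:400,::-1]; cv2.imwrite('pics/w1z.png',cv2.resize(c,None,fx=2,fy=2,interpolation=cv2.INTER_CUBIC))
c=p['color'][70:170,290:390,::-1]; cv2.imwrite('pics/w1y.png',cv2.resize(c,None,fx=6,fy=6,interpolation=cv2.INTER_CUBIC))
```

```text
[ 0.43191317 -0.29124523  0.38500473]
[ 40  29  13  43 518] [336.13513514 119.93050193]
((336.0, 120.0), (42.0, 12.0), 90.0)
0.09 [[0.4426, -0.298], [0.4442, -0.3078], [0.4103, -0.3138], [0.4087, -0.3037]] [ 0.42670665 -0.30580886  0.09      ]
0.075 [[0.4432, -0.2984], [0.4448, -0.3087], [0.4092, -0.315], [0.4075, -0.3043]] [ 0.42644191 -0.30654937  0.075     ]
((334.0, 118.0), (74.0, 62.0), 90.0)
[[0.4567, -0.2709], [0.4661, -0.3295], [0.3965, -0.343], [0.3866, -0.2812]] [ 0.42647649 -0.30617466]
[303.  81.]
[365.  81.]
[365. 155.]
[303. 155.]
```

View pics/w1z.png

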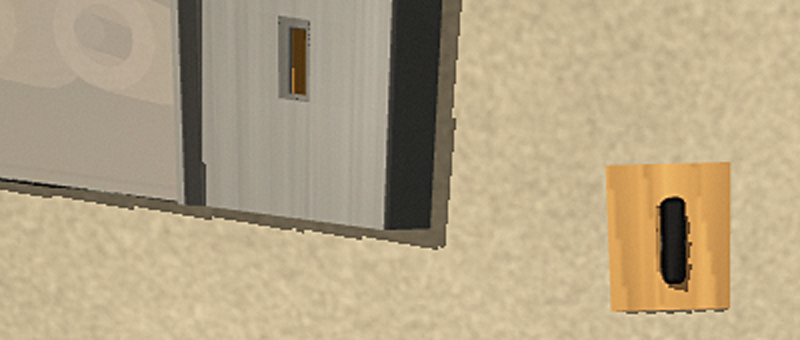

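View pics/w1y.png

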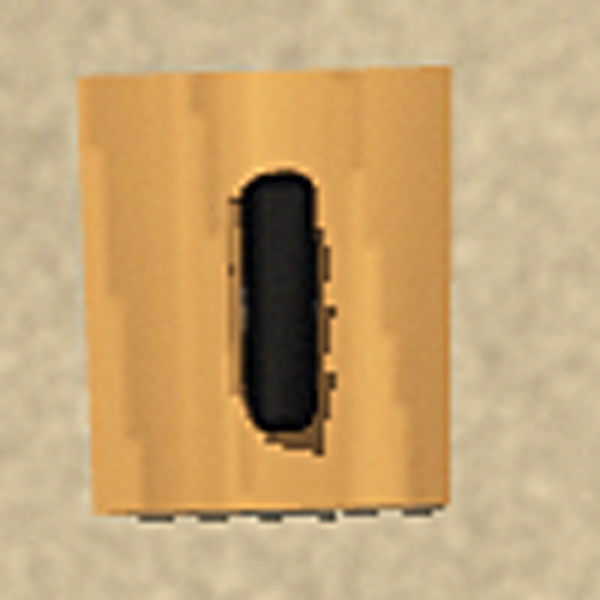

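Emit:
servo_tool(
  targets="30 6.5 0 0;29 6.5 0 0;0 0 40 0;0 0 40 0;0 0 30 0;0 0 0 0",
  hand=0.4,
)

```text
time: 3.1
tool_pos: [0.4263, -0.3112, 0.1286]
tool_rot: [3.137, -0.003, 0.157]
contact_force: [0.0, 0.3, 0.9]
opening: 0.0383
```

Run:
```python
from h import *
st(); p=shot('wrist','w2.png')
```

```text
t 3.1 pos [ 0.4263 -0.3112  0.1286] rot [ 3.137e+00 -3.000e-03  1.570e-01] F [0.  0.3 0.9] op 0.0383 q [-0.78  0.46  1.68 -0.    1.    0.64]
```

View pics/w2.png

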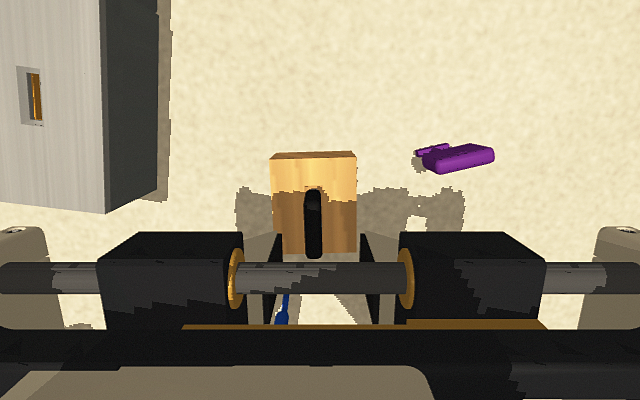

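Emit:
servo_tool(
  targets="0 -4.5 0 0;0 -0.5 20 0;0 0 20 0;0 0 14 0;0 0 3 0;0 0 0 0",
)

```text
time: 3.9
tool_pos: [0.43, -0.3107, 0.0796]
tool_rot: [3.123, -0.014, 0.158]
contact_force: [0.2, 0.8, 0.4]
opening: 0.0363
```

Run:
```python
from h import *
st(); p=shot('wrist','w3.png')
```

```text
t 3.9 pos [ 0.43   -0.3107  0.0796] rot [ 3.123 -0.014  0.158] F [0.2 0.8 0.4] op 0.0363 q [-0.77  0.53  1.73 -0.    0.86  0.64]
```

View pics/w3.png

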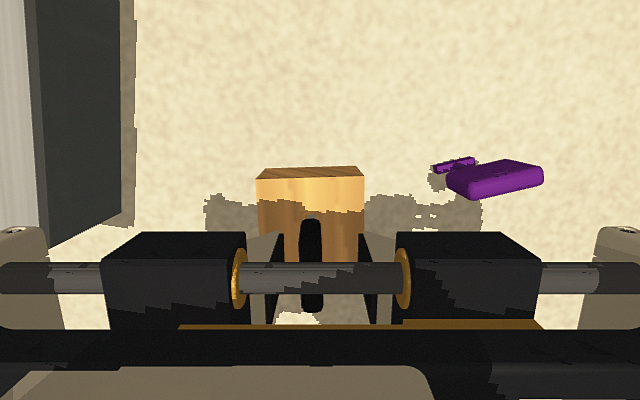

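Emit:
servo_tool(
  targets="-2 -3 0 0;-1 -2 0 0;0 0 4 0;0 0 4 0;0 0 0 0;0 0 0 0",
)

```text
time: 4.7
tool_pos: [0.4266, -0.3065, 0.0721]
tool_rot: [3.121, -0.015, 0.158]
contact_force: [-0.0, -0.5, -0.3]
opening: 0.0369
```

Run:
```python
from h import *
st()
```

```text
t 4.7 pos [ 0.4266 -0.3065  0.0721] rot [ 3.121 -0.015  0.158] F [-0.  -0.5 -0.3] op 0.0369 q [-0.77  0.53  1.76 -0.    0.83  0.65]
```

Emit:
servo_tool(
  targets="0 0 0 0;0 0 0 0;0 0 0 0;0 0 0 0;0 0 0 0;0 0 0 0",
  hand=0,
  squeeze=40,
)

```text
time: 5.45
tool_pos: [0.4266, -0.3065, 0.0722]
tool_rot: [3.121, -0.015, 0.158]
contact_force: [-0.6, -0.5, -0.1]
opening: 0.0096
```

Run:
```python
from h import *
st()
```

```text
t 5.45 pos [ 0.4266 -0.3065  0.0722] rot [ 3.121 -0.015  0.158] F [-0.6 -0.5 -0.1] op 0.0096 q [-0.77  0.53  1.76 -0.    0.83  0.65]
```

Emit:
servo_tool(
  targets="0 0 -6 0;0 0 -12 0;0 0 -15 0;0 0 -20 0;0 0 -30 0;0 0 -30 0;0 0 -30 0;0 0 -26 0;0 0 0 0",
)

```text
time: 6.58
tool_pos: [0.4235, -0.3033, 0.2548]
tool_rot: [3.115, -0.019, 0.158]
contact_force: [1.3, -0.2, -0.9]
opening: 0.0098
```

Run:
```python
from h import *
st(); p=shot('wrist','w4.png')
```

```text
t 6.58 pos [ 0.4235 -0.3033  0.2548] rot [ 3.115 -0.019  0.158] F [ 1.3 -0.2 -0.9] op 0.0098 q [-0.77  0.31  1.54 -0.    1.27  0.64]
```

View pics/w4.png

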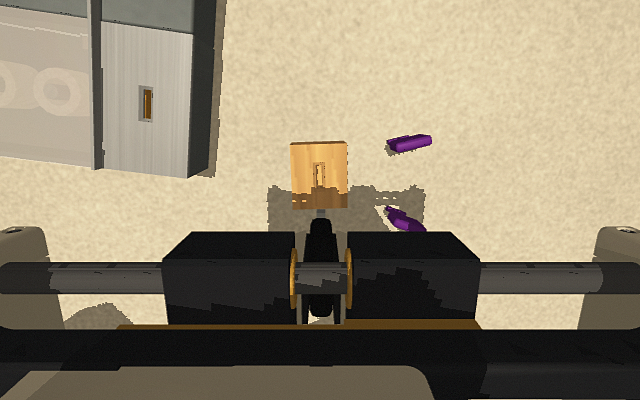

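Emit:
servo_tool(
  targets="3 -27 0 0;3 -27 0 0;3 -27 0 0;3 -27 0 0;3 -27 0 0;2 -27 0 0;0 0 0 0.07;0 0 0 0.06;0 0 0 0",
)

```text
time: 7.75
tool_pos: [0.4083, -0.1317, 0.24]
tool_rot: [3.131, -0.004, 0.024]
contact_force: [-0.2, 0.8, -0.1]
opening: 0.0097
```

Run:
```python
from h import *
st(); p=shot('wrist','w5.png')
```

```text
t 7.75 pos [ 0.4083 -0.1317  0.24  ] rot [ 3.131 -0.004  0.024] F [-0.2  0.8 -0.1] op 0.0097 q [-0.49  0.16  1.77 -0.01  1.2   1.06]
```

View pics/w5.png

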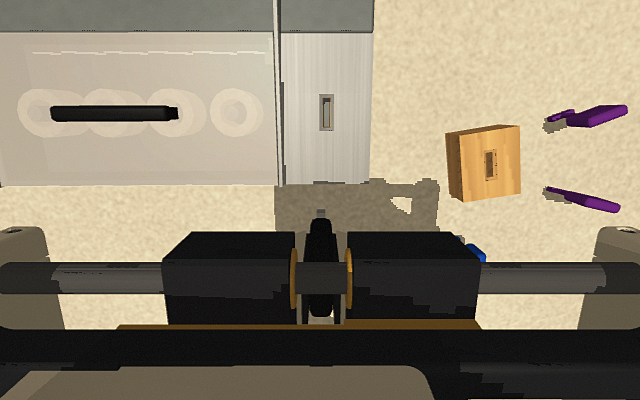

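Run:
```python
from h import *
p=shot('wrist')
c=p['color'][60:200,270:410,::-1]; cv2.imwrite('pics/a.png',cv2.resize(c,None,fx=4.2,fy=4.2,interpolation=cv2.INTER_CUBIC))
np.save('w5.npy',dict(p),allow_pickle=True)
```

```text
(no output)
```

View pics/a.png

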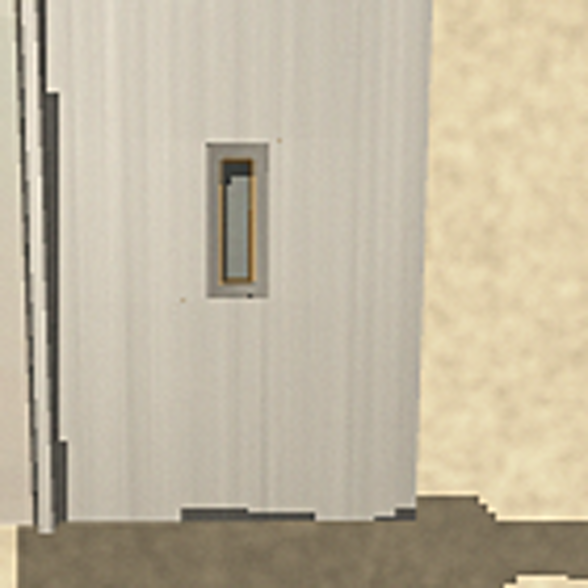

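```bash
cat >> h.py <<'E'
from scipy.spatial.transform import Rotation as Ro
def tool2w(s,X):
    return Ro.from_euler('xyz',s['tool_rot']).apply(X)+s['tool_pos']
E
python3 - <<'E'
from h import *
s=st(); p=shot('wrist')
print('slot',back(p,[326.4,112.5],.07), 'edges',back(p,[319.3,94],.07),back(p,[333.6,131],.07))
X=np.array([[dx,dy,z] for z in (.054,.041,.014,-.018) for dx in (-.012,.0,.012) for dy in (0,)])
print(np.c_[X*1000,proj(p,tool2w(s,X)).round(1)])
c=p['color'][195:335,270:370,::-1]; cv2.imwrite('pics/b.png',cv2.resize(c,None,fx=4.2,fy=4.2,interpolation=cv2.INTER_CUBIC))
E
```

```text
t 7.85 pos [ 0.4084 -0.1319  0.2403] rot [ 3.131 -0.005  0.024] F [-0.1 -0.3 -1. ] op 0.0094 q [-0.49  0.16  1.77 -0.01  1.2   1.06]
slot [ 0.47452457 -0.13705984  0.07      ] edges [ 0.49016764 -0.13034261  0.07      ] [ 0.4584635  -0.14404805  0.07      ]
[[-12.    0.   54.  320.9 242.1]
 [  0.    0.   54.  320.9 223.7]
 [ 12.    0.   54.  320.9 204.8]
 [-12.    0.   41.  320.9 250.4]
 [  0.    0.   41.  320.9 231. ]
 [ 12.    0.   41.  320.9 210.9]
 [-12.    0.   14.  320.9 271.5]
 [  0.    0.   14.  321.  249.5]
 [ 12.    0.   14.  321.  226.7]
 [-12.    0.  -18.  321.  306.7]
 [  0.    0.  -18.  321.  280.5]
 [ 12.    0.  -18.  321.  253.1]]
```

View pics/b.png

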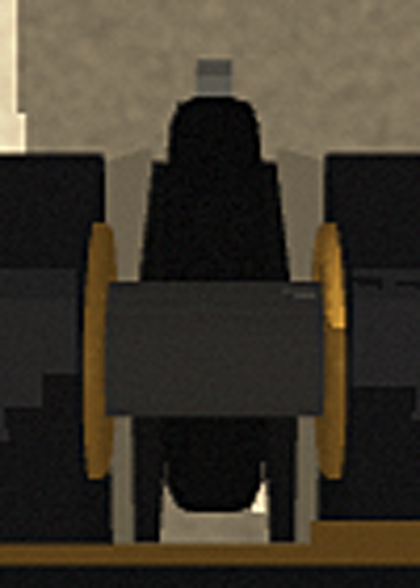

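Emit:
servo_tool(
  targets="20 2 0 0;20 2 0 0;20 2 0 0;6.5 0 0 0;0 0 20 0;0 0 20 0;0 0 20 0;0 0 20 0;0 0 15 0;0 0 0 0;0 0 0 0",
)

```text
time: 9.28
tool_pos: [0.4744, -0.1381, 0.1426]
tool_rot: [3.131, -0.002, 0.028]
contact_force: [-0.4, -0.8, -0.2]
opening: 0.0102
```

Run:
```python
from h import *
s=st(); p=shot('wrist','w6.png'); print(tool2w(s,[0,0,.054]))
```

```text
t 9.28 pos [ 0.4744 -0.1381  0.1426] rot [ 3.131e+00 -2.000e-03  2.800e-02] F [-0.4 -0.8 -0.2] op 0.0102 q [-0.43  0.39  1.75 -0.01  0.99  1.11]
[ 0.47451065 -0.13870107  0.08859084]
```

View pics/w6.png

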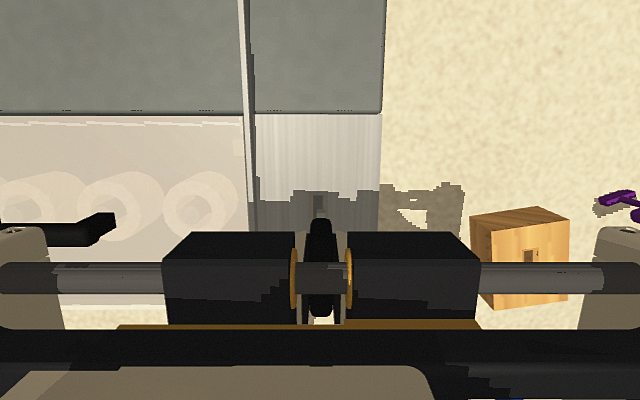

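Emit:
servo_tool(
  targets="0.5 -1.7 0 0;0 0 6 0;0 0 6 0;0 0 5 0;0 0 0 0",
  squeeze=50,
)

```text
time: 9.95
tool_pos: [0.4753, -0.1366, 0.1255]
tool_rot: [3.13, -0.004, 0.028]
contact_force: [0.9, 0.2, -0.3]
opening: 0.0097
```

Run:
```python
from h import *
s=st(); p=shot('wrist'); print(tool2w(s,[0,0,.054]))
c=p['color'][140:260,230:410,::-1]; cv2.imwrite('pics/c.png',cv2.resize(c,None,fx=4,fy=4,interpolation=cv2.INTER_CUBIC))
```

```text
t 9.95 pos [ 0.4753 -0.1366  0.1255] rot [ 3.13  -0.004  0.028] F [ 0.9  0.2 -0.3] op 0.0097 q [-0.43  0.41  1.77 -0.01  0.95  1.12]
[ 0.47552461 -0.13719739  0.07146433]
```

View pics/c.png

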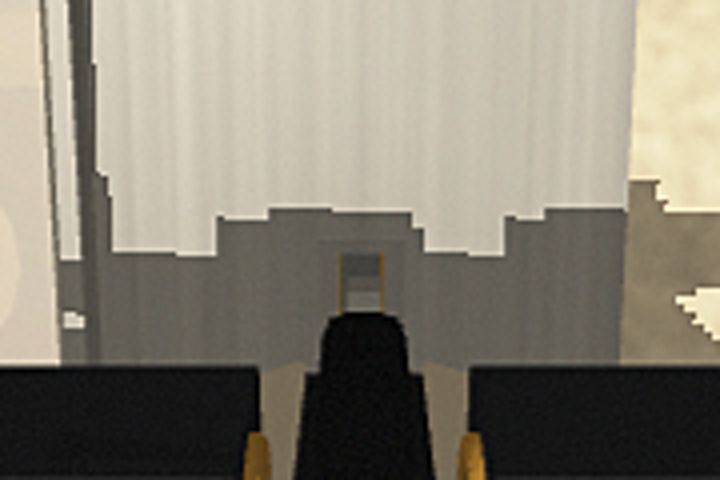

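Emit:
servo_tool(
  targets="0 0 4 0;0 0 4 0;0 0 4 0;0 0 4 0;0 0 0 0",
)

```text
time: 10.62
tool_pos: [0.4756, -0.1369, 0.1086]
tool_rot: [3.13, -0.004, 0.028]
contact_force: [-0.9, 0.2, -0.9]
opening: 0.0097
```

Run:
```python
from h import *
s=st(); print(tool2w(s,[0,0,.054]))
```

```text
t 10.62 pos [ 0.4756 -0.1369  0.1086] rot [ 3.13  -0.004  0.028] F [-0.9  0.2 -0.9] op 0.0097 q [-0.43  0.44  1.79 -0.01  0.9   1.12]
[ 0.47582816 -0.13755007  0.0545916 ]
```

Sliding in freely. Down to the bottom.

Emit:
servo_tool(
  targets="0 0 3 0;0 0 3 0;0 0 2 0;0 0 1.5 0;0 0 0 0",
)

```text
time: 11.25
tool_pos: [0.476, -0.1371, 0.1023]
tool_rot: [3.129, -0.006, 0.029]
contact_force: [0.4, 1.0, -0.1]
opening: 0.0097
```

Run:
```python
from h import *
s=st(); print(tool2w(s,[0,0,.054]))
p=shot('wrist','w7.png')
```

```text
t 11.25 pos [ 0.476  -0.1371  0.1023] rot [ 3.129 -0.006  0.029] F [ 0.4  1.  -0.1] op 0.0097 q [-0.43  0.45  1.8  -0.01  0.89  1.12]
[ 0.4763673  -0.13773703  0.04833491]
```

View pics/w7.png

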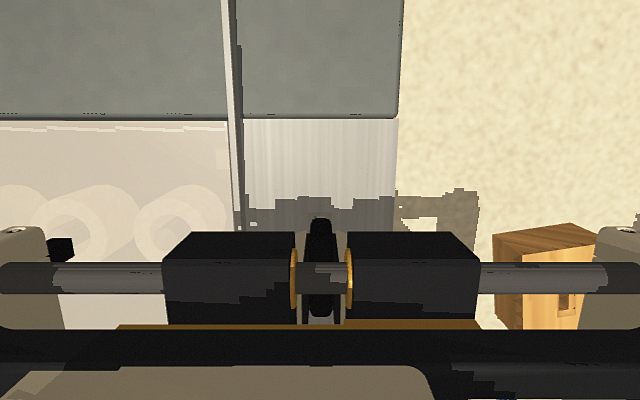

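Emit:
servo_tool(
  targets="0 0 1.5 0;0 0 1.5 0;0 0 0 0",
)

```text
time: 11.68
tool_pos: [0.4761, -0.137, 0.1022]
tool_rot: [3.128, -0.007, 0.029]
contact_force: [-0.3, 1.3, -0.8]
opening: 0.0093
```

Run:
```python
from h import *
s=st(); print(tool2w(s,[0,0,.054]))
```

```text
t 11.68 pos [ 0.4761 -0.137   0.1022] rot [ 3.128 -0.007  0.029] F [-0.3  1.3 -0.8] op 0.0093 q [-0.43  0.45  1.8  -0.01  0.88  1.12]
[ 0.47648551 -0.13771569  0.04817189]
```

Emit:
servo_tool(
  targets="0 0 0 0.1;0 0 0 0.1;0 0 0 0.1;0 0 0 0.1;0 0 0 0.1;0 0 0 0.1;0 0 0 0",
)

```text
time: 12.55
tool_pos: [0.4759, -0.1369, 0.1021]
tool_rot: [3.135, -0.013, -0.588]
contact_force: [-1.2, 1.0, 3.7]
opening: 0.0096
```

Run:
```python
from h import *
s=st(); print(tool2w(s,[0,0,.054]), s['torque'])
```

```text
t 12.55 pos [ 0.4759 -0.1369  0.1021] rot [ 3.135 -0.013 -0.588] F [-1.2  1.   3.7] op 0.0096 q [-0.43  0.45  1.8  -0.01  0.88  1.74]
[ 0.47628835 -0.13763757  0.04807872] [ 0.23824105  0.32090704 -0.00853783]
```

Emit:
servo_tool(
  targets="0 0 0 0.1;0 0 0 0.1;0 0 0 0.1;0 0 0 0.1;0 0 0 0.1;0 0 0 0.1;0 0 0 0.06;0 0 0 0.03;0 0 0 0",
)

```text
time: 13.68
tool_pos: [0.4754, -0.1374, 0.1021]
tool_rot: [-3.141, -0.015, -1.278]
contact_force: [-1.7, 0.1, 4.3]
opening: 0.0098
```

Run:
```python
from h import *
s=st(); print(tool2w(s,[0,0,.054]), s['torque']); shot('scene','s1.png');shot('wrist','w8.png')
```

```text
t 13.68 pos [ 0.4754 -0.1374  0.1021] rot [-3.141 -0.015 -1.278] F [-1.7  0.1  4.3] op 0.0098 q [-0.43  0.45  1.8  -0.01  0.89  2.43]
[ 0.47563811 -0.13811702  0.0480802 ] [0.22237427 0.31307408 0.17958311]
```

View pics/w8.png

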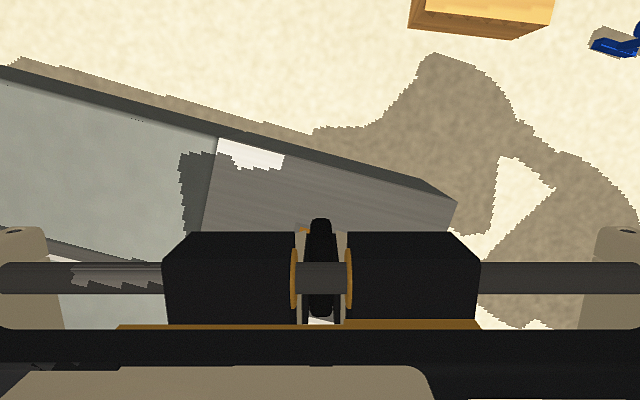

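Emit:
servo_tool(
  targets="0 0 0 0;0 0 0 0;0 0 0 0;0 0 -5 0;0 0 -10 0;0 0 -20 0;0 0 -30 0;0 0 -30 0;0 0 -20 0",
  hand=0.4,
)

```text
time: 14.9
tool_pos: [0.4744, -0.1355, 0.2217]
tool_rot: [-3.141, -0.014, -1.278]
contact_force: [0.6, -0.1, -0.3]
opening: 0.0371
```

Emit:
servo_tool(
  targets="0 0 0 -0.17;0 0 0 -0.17;0 0 0 -0.17;0 0 0 -0.17;0 0 0 -0.17;0 0 0 -0.17;0 0 0 -0.17;0 0 0 -0.17;0 0 0 -0.17;0 0 0 -0.17;0 0 0 -0.17;0 0 0 -0.17;0 0 0 -0.17;0 0 0 -0.17;0 0 0 -0.17;0 0 0 -0.17;0 0 0 0",
)

```text
time: 17.02
tool_pos: [0.4755, -0.1356, 0.2383]
tool_rot: [3.117, 0.021, 1.532]
contact_force: [0.1, -0.1, 0.3]
opening: 0.0366
```

Run:
```python
from h import *
s=st(); p=shot('wrist','w9.png');shot('scene','s2.png')
```

```text
t 17.02 pos [ 0.4755 -0.1356  0.2383] rot [3.117 0.021 1.532] F [ 0.1 -0.1  0.3] op 0.0366 q [-0.43  0.27  1.63 -0.01  1.21 -0.38]
```

View pics/w9.png

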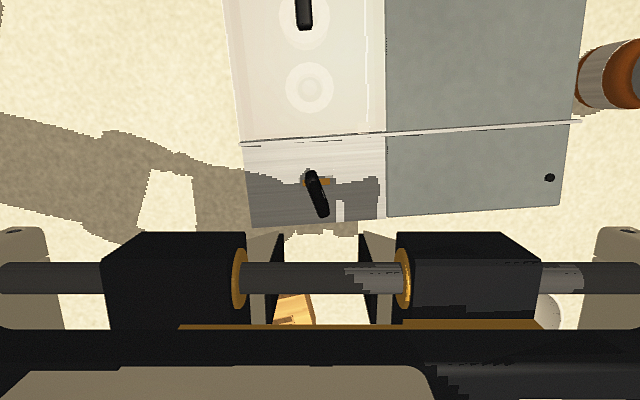

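View pics/s2.png

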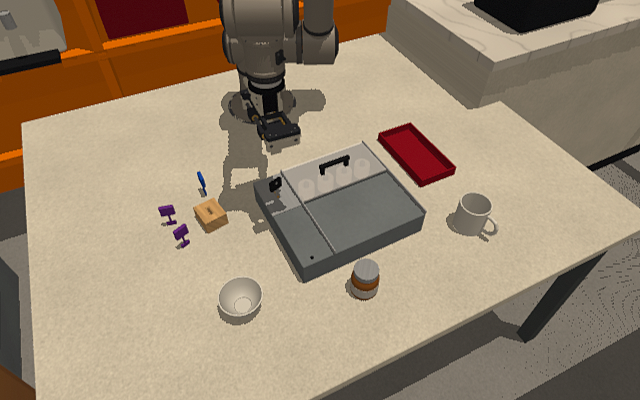

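Emit:
servo_tool(
  targets="30 0 0 -0.05;30 0 0 0;30 0 0 0;15 0 0 0;0 0 0 0",
)

```text
time: 17.75
tool_pos: [0.4768, -0.0286, 0.2367]
tool_rot: [3.117, 0.022, 1.567]
contact_force: [0.0, -1.4, -0.1]
opening: 0.0369
```

Run:
```python
from h import *
s=st(); p=shot('wrist','w10.png')
```

```text
t 17.75 pos [ 0.4768 -0.0286  0.2367] rot [3.117 0.022 1.567] F [ 0.  -1.4 -0.1] op 0.0369 q [-0.21  0.24  1.67 -0.02  1.19 -0.2 ]
```

View pics/w10.png

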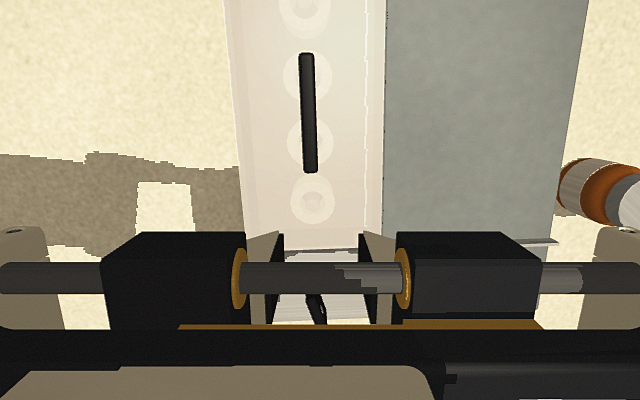

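Run:
```python
from h import *
s=st(); p=shot('wrist')
print(back(p,[306.5,54],.112),back(p,[310,171],.112),back(p,[308,112],.112))
for q in ([312.5,198],[306,5]): print(back(p,q,.062),back(p,q,.07))
for k in (-.045,.013,.071,.129): 
  th=.024; print(k, .5548-.085*np.cos(th)-k*np.sin(th), -.0062-.085*np.sin(th)+k*np.cos(th))
```

```text
t 17.8 pos [ 0.4769 -0.0291  0.2367] rot [3.117 0.022 1.566] F [ 0.7 -0.4 -0.7] op 0.0367 q [-0.21  0.24  1.67 -0.02  1.19 -0.2 ]
[0.46937026 0.07554667 0.112     ] [ 0.47086272 -0.01064937  0.112     ] [0.46989793 0.03478874 0.112     ]
[ 0.4726211  -0.04700781  0.062     ] [ 0.47262148 -0.04475958  0.07      ]
[0.4689076  0.11951652 0.062     ] [0.46900162 0.11756579 0.07      ]
-0.045 0.47090437514796846 -0.05322684478770817
0.013 0.4695125087761199 0.0047564520140684335
0.071 0.46812064240427137 0.06273974881584503
0.129 0.4667287760324228 0.12072304561762164
```

Emit:
servo_tool(
  targets="22 -3 0 0;22 -3 0 0;21 -4 0 0;0 0 30 0;0 0 30 0;0 0 25 0;0 0 20 0;0 0 0 0",
  hand=0.45,
)

```text
time: 18.85
tool_pos: [0.4727, 0.0262, 0.1277]
tool_rot: [3.113, 0.025, 1.552]
contact_force: [-0.4, 0.4, -0.7]
opening: 0.0411
```

Run:
```python
from h import *
s=st(); p=shot('wrist','w11.png')
```

```text
t 18.85 pos [0.4727 0.0262 0.1277] rot [3.113 0.025 1.552] F [-0.4  0.4 -0.7] op 0.0411 q [-0.09  0.37  1.84 -0.03  0.9  -0.06]
```

View pics/w11.png

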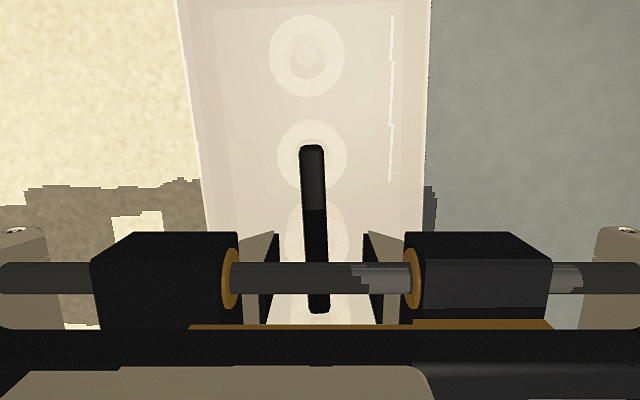

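Emit:
servo_tool(
  targets="3 -2 10 0;3 -1 10 0;0 0 6 0;0 0 0 0",
)

```text
time: 19.4
tool_pos: [0.4724, 0.0314, 0.1025]
tool_rot: [3.108, 0.025, 1.551]
contact_force: [-0.3, -0.3, -0.7]
opening: 0.0413
```

Emit:
servo_tool(
  targets="0 0 0 0;0 0 0 0;0 0 0 0;0 0 0 0",
  hand=0,
  squeeze=15,
)

```text
time: 19.9
tool_pos: [0.4725, 0.0315, 0.103]
tool_rot: [3.107, 0.026, 1.552]
contact_force: [0.0, -0.1, -2.1]
opening: 0.0122
```

Emit:
servo_tool(
  targets="0.3 8 0.3 0;0.6 15 0.5 0;0.6 15 0.5 0;0.6 15 0.5 0;0.6 15 0.5 0;0 0 0 0",
)

```text
time: 20.65
tool_pos: [0.5437, 0.0334, 0.103]
tool_rot: [3.109, 0.025, 1.553]
contact_force: [1.7, 0.7, 1.2]
opening: 0.0121
```

Run:
```python
from h import *
s=st()
```

```text
t 20.65 pos [0.5437 0.0334 0.103 ] rot [3.109 0.025 1.553] F [1.7 0.7 1.2] op 0.0121 q [-0.07  0.51  1.68 -0.03  0.92 -0.03]
```

Emit:
servo_tool(
  targets="0.6 16 0.5 0;0.6 16 0.5 0;0.6 16 0.5 0;0.6 16 0.5 0;0.3 12 0.3 0;0.1 5 0.1 0;0 4 0 0;0 0 0 0",
)

```text
time: 21.65
tool_pos: [0.6203, 0.0356, 0.1029]
tool_rot: [3.13, 0.026, 1.556]
contact_force: [2.2, 0.8, -0.2]
opening: 0.0124
```

Run:
```python
from h import *
s=st()
```

```text
t 21.65 pos [0.6203 0.0356 0.1029] rot [3.13  0.026 1.556] F [ 2.2  0.8 -0.2] op 0.0124 q [-0.05  0.64  1.43 -0.03  1.06 -0.02]
```

Emit:
servo_tool(
  targets="0 6 0 0;0 6 0 0;0 0 0 0",
)

```text
time: 22.02
tool_pos: [0.62, 0.0356, 0.1026]
tool_rot: [-3.124, 0.027, 1.557]
contact_force: [2.5, 0.1, -1.7]
opening: 0.0123
```

Emit:
servo_tool(
  targets="0 0 0 0;0 0 0 0;0 0 0 0;0 0 -10 0;0 0 -20 0;0 0 -20 0;0 0 -30 0;0 0 -30 0;0 0 0 0",
  hand=0.5,
)

```text
time: 23.15
tool_pos: [0.6238, 0.0382, 0.2188]
tool_rot: [-3.13, 0.027, 1.556]
contact_force: [0.1, -0.8, -0.1]
opening: 0.0461
```

Run:
```python
from h import *
s=st();shot('scene','s3.png');shot('top','t3.png')
```

```text
t 23.15 pos [0.6238 0.0382 0.2188] rot [-3.13   0.027  1.556] F [ 0.1 -0.8 -0.1] op 0.0461 q [-0.05  0.55  1.25 -0.03  1.35 -0.03]
```

View pics/s3.png

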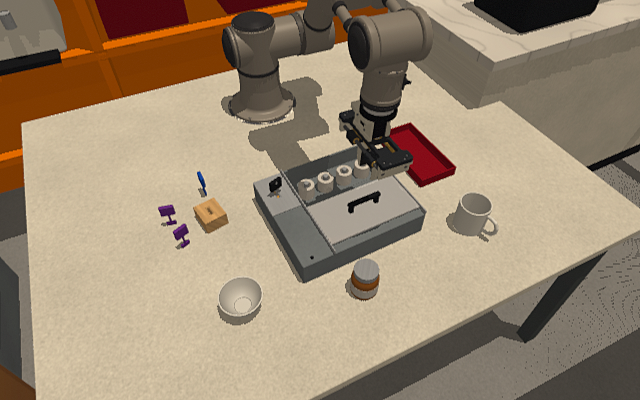

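View pics/t3.png

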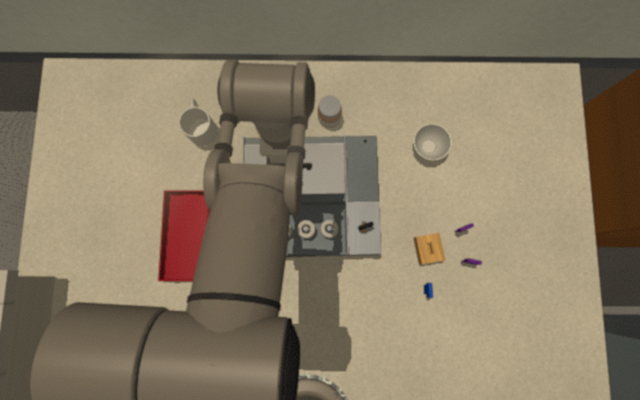

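Emit:
servo_tool(
  targets="-5 -25 0 0;-5 -25 0 0;-5 -25 0 0;-5 -25 0 0;-5 -25 0 0;-5 -25 0 -0.03;0 0 0 0",
)

```text
time: 24.12
tool_pos: [0.4623, 0.0101, 0.2099]
tool_rot: [-3.105, 0.024, 1.586]
contact_force: [-0.7, 0.1, -0.5]
opening: 0.0457
```

Run:
```python
from h import *
s=st();p=shot('wrist','w12.png')
for k in (-.045,.013,.071,.129):
  X=np.array([.4745-.026*(k+.13),-.137+k+.13,.062]); print(X,proj(p,X))
```

```text
t 24.12 pos [0.4623 0.0101 0.2099] rot [-3.105  0.024  1.586] F [-0.7  0.1 -0.5] op 0.0457 q [-0.12  0.28  1.71 -0.03  1.19 -0.13]
[ 0.47229 -0.052    0.062  ] [337.10456576 251.91169881]
[0.470782 0.006    0.062   ] [337.26133382 191.15808321]
[0.469274 0.064    0.062   ] [337.43581804 123.53878309]
[0.467766 0.122    0.062   ] [337.63120137  47.82027641]
```

View pics/w12.png

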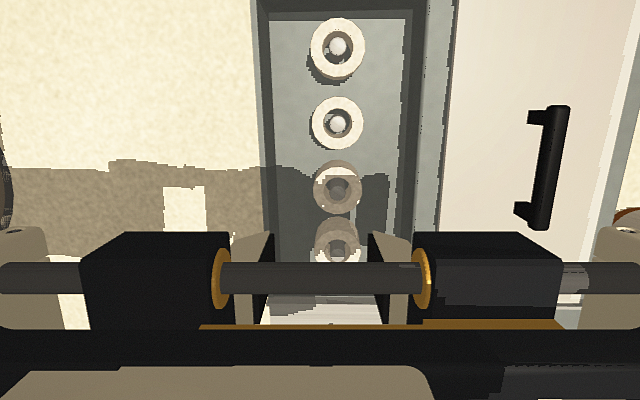

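Emit:
servo_tool(
  targets="19.5 2 0 0;19.5 2 0 0;19.5 2 0 0;19.5 2 0 0;19.5 2 0 0;19.5 2 0 0;0 0 20 0;0 0 20 0;0 0 20 0;0 0 15 0;0 0 0 0",
  hand=0.7,
)

```text
time: 25.55
tool_pos: [0.4804, 0.1325, 0.1223]
tool_rot: [-3.103, 0.023, 1.581]
contact_force: [-0.2, 0.0, -0.0]
opening: 0.0642
```

Run:
```python
from h import *
s=st();p=shot('wrist','w13.png')
```

```text
t 25.55 pos [0.4804 0.1325 0.1223] rot [-3.103  0.023  1.581] F [-0.2  0.  -0. ] op 0.0642 q [ 0.13  0.45  1.72 -0.02  1.01  0.13]
```

View pics/w13.png

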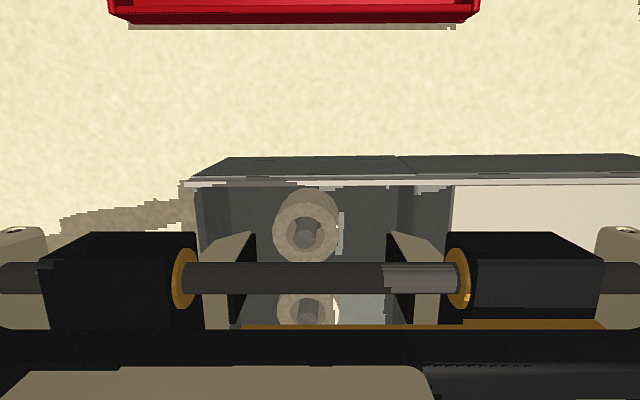

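Emit:
servo_tool(
  targets="-5 -5 0 0;-4 -5 0 0;0 0 15 0;0 0 10 0;0 0 0 0",
)

```text
time: 26.22
tool_pos: [0.4709, 0.122, 0.1004]
tool_rot: [-3.11, 0.023, 1.58]
contact_force: [0.3, -0.4, -0.4]
opening: 0.0645
```

Run:
```python
from h import *
s=st();p=shot('wrist','w14.png')
```

```text
t 26.23 pos [0.4709 0.122  0.1004] rot [-3.11   0.023  1.58 ] F [ 0.3 -0.4 -0.4] op 0.0645 q [ 0.11  0.46  1.79 -0.02  0.93  0.11]
```

View pics/w14.png

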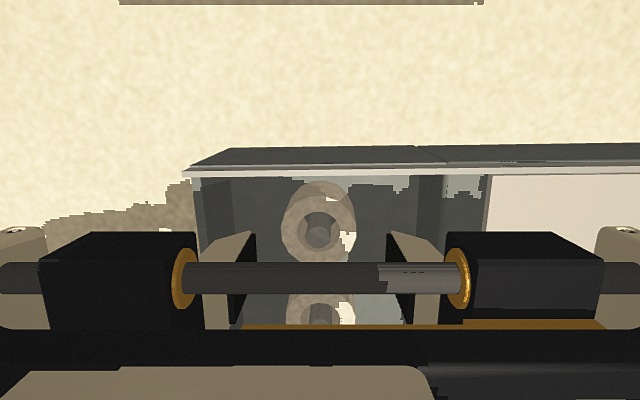

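Emit:
servo_tool(
  targets="1 0 12 0;0 0 12 0;0 0 12 0;0 0 12 0;0 0 6 0;0 0 0 0",
)

```text
time: 27.02
tool_pos: [0.4695, 0.1219, 0.0429]
tool_rot: [-3.11, 0.023, 1.581]
contact_force: [-0.2, -0.1, 0.4]
opening: 0.0642
```

Emit:
servo_tool(
  targets="0 0 0 0;0 0 0 0;0 0 0 0;0 0 0 0",
  hand=0,
  squeeze=15,
)

```text
time: 27.52
tool_pos: [0.4702, 0.122, 0.0438]
tool_rot: [-3.112, 0.022, 1.581]
contact_force: [-0.1, -0.4, -0.9]
opening: 0.0443
```

Run:
```python
from h import *
s=st();p=shot('wrist','w15.png')
```

```text
t 27.52 pos [0.4702 0.122  0.0438] rot [-3.112  0.022  1.581] F [-0.1 -0.4 -0.9] op 0.0443 q [ 0.11  0.55  1.84 -0.03  0.79  0.12]
```

View pics/w15.png

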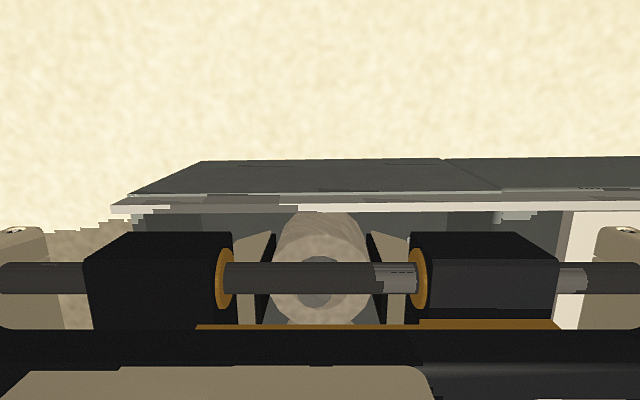

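Emit:
servo_tool(
  targets="0 0 -8 0;0 0 -15 0;0 0 -15 0;0 0 -15 0;0 0 -20 0;0 0 -20 0;15 0 -10 0;20 0 0 0;20 0 0 0;20 0 0 0;15 0 0 0;0 0 0 0",
  squeeze=20,
)

```text
time: 29.08
tool_pos: [0.4713, 0.221, 0.1511]
tool_rot: [-3.113, 0.021, 1.581]
contact_force: [0.4, -0.7, -0.2]
opening: 0.0442
```

Run:
```python
from h import *
s=st();p=shot('wrist','w16.png');p=shot('scene','s16.png')
```

```text
t 29.07 pos [0.4713 0.221  0.1511] rot [-3.113  0.021  1.581] F [ 0.4 -0.7 -0.2] op 0.0442 q [ 0.3   0.44  1.64 -0.01  1.1   0.3 ]
```

View pics/w16.png

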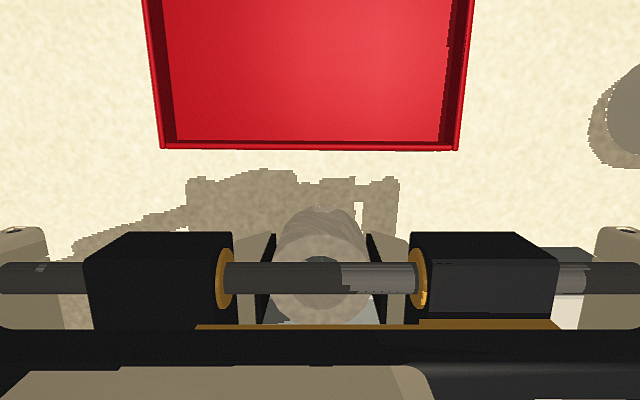

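Run:
```python
from h import *
s=st();p=shot('wrist')
a=back(p,[162,148],.03);b=back(p,[458,150],.03);print(a,b,np.linalg.norm(a-b),back(p,[143,0],.03),back(p,[476,0],.03))
d=(b-a)/np.linalg.norm(b-a);yaw=np.arctan2(d[1],d[0]);n=np.array([-d[1],d[0],0]);c=(a+b)/2+n*.06;print('tray',yaw,c)
for x in (-.081,-.027,.027,.081): print(c+d*x)
```

```text
t 29.18 pos [0.4713 0.2199 0.1512] rot [-3.113  0.022  1.58 ] F [ 0.2  0.4 -0.2] op 0.0442 q [ 0.3   0.44  1.64 -0.01  1.1   0.29]
[0.34299425 0.25558439 0.03      ] [0.57169525 0.25686044 0.03      ] 0.22870456647046294 [0.34196143 0.35853212 0.03      ] [0.57181136 0.35887468 0.03      ]
tray 0.005579494333250259 [0.45700998 0.31622148 0.03      ]
[0.37601124 0.31576954 0.03      ]
[0.4300104  0.31607083 0.03      ]
[0.48400956 0.31637212 0.03      ]
[0.53800872 0.31667341 0.03      ]
```

Emit:
servo_tool(
  targets="0 0 0 0.16;0 0 0 0.16;0 0 0 0.16;0 0 0 0.16;0 0 0 0.16;0 0 0 0.16;0 0 0 0.16;0 0 0 0.16;0 0 0 0.15;0 0 0 0.15;0 0 0 0",
)

```text
time: 30.6
tool_pos: [0.4726, 0.2106, 0.1516]
tool_rot: [3.116, 0.028, -0.065]
contact_force: [0.2, -0.2, -0.3]
opening: 0.0444
```

Run:
```python
from h import *
s=st();p=shot('wrist','w17.png')
```

```text
t 30.6 pos [0.4726 0.2106 0.1516] rot [ 3.116  0.028 -0.065] F [ 0.2 -0.2 -0.3] op 0.0444 q [ 0.28  0.44  1.64 -0.02  1.1   1.92]
```

View pics/w17.png

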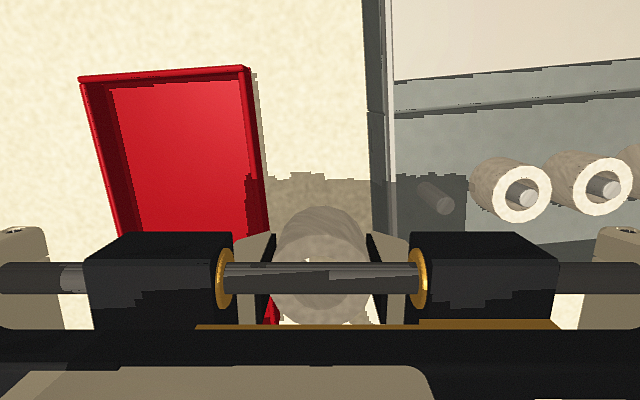

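Emit:
servo_tool(
  targets="0 0 0 -0.07;11 -18 0 0;11 -18 0 0;11 -18 0 0;11 -18 0 0;11 -18 0 0;11 -18 0 0;0 0 20 0;0 0 0 0",
)

```text
time: 31.78
tool_pos: [0.5384, 0.3196, 0.1261]
tool_rot: [3.118, 0.032, 0.034]
contact_force: [0.6, -0.1, -1.1]
opening: 0.0441
```

Run:
```python
from h import *
s=st();p=shot('wrist','w18.png')
```

```text
t 31.77 pos [0.5384 0.3196 0.1261] rot [3.118 0.032 0.034] F [ 0.6 -0.1 -1.1] op 0.0441 q [ 0.42  0.65  1.34 -0.01  1.19  1.96]
```

View pics/w18.png

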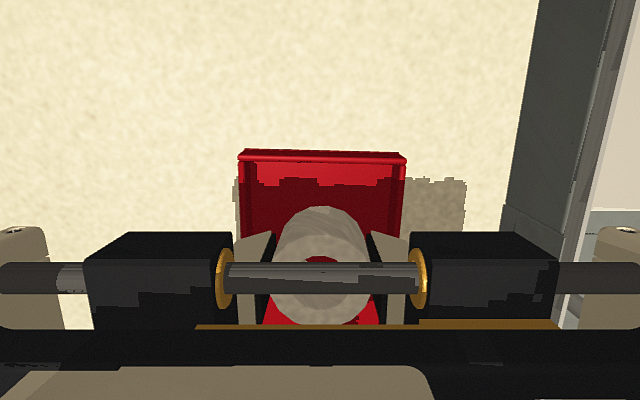

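Emit:
servo_tool(
  targets="1 0 15 0.03;1 0 15 0;0 0 15 0;0 0 15 0;0 0 15 0;0 0 12 0;0 0 0 0",
)

```text
time: 32.7
tool_pos: [0.5389, 0.3171, 0.035]
tool_rot: [3.118, 0.029, 0.002]
contact_force: [0.7, 0.1, -1.7]
opening: 0.0446
```

Run:
```python
from h import *
s=st();p=shot('wrist','w19.png')
```

```text
t 32.7 pos [0.5389 0.3171 0.035 ] rot [3.118e+00 2.900e-02 2.000e-03] F [ 0.7  0.1 -1.7] op 0.0446 q [ 0.41  0.75  1.42 -0.01  1.    1.99]
```

View pics/w19.png

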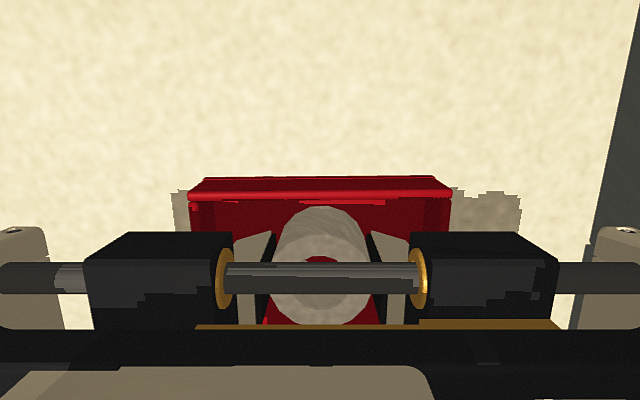

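Emit:
servo_tool(
  targets="0 0 4 0;0 0 3 0;0 0 1.5 0;0 0 0 0",
)

```text
time: 33.25
tool_pos: [0.5401, 0.3176, 0.0283]
tool_rot: [3.12, 0.024, 0.003]
contact_force: [0.1, -0.8, -0.7]
opening: 0.0443
```

Emit:
servo_tool(
  targets="0 0 0 0;0 0 0 0;0 0 0 0;0 0 -5 0;0 0 -10 0;0 0 -15 0;0 0 -20 0;0 0 -20 0;0 0 -20 0;0 0 0 0",
  hand=0.6,
)

```text
time: 34.5
tool_pos: [0.5439, 0.3204, 0.1278]
tool_rot: [3.123, 0.018, 0.003]
contact_force: [0.2, -0.4, -0.3]
opening: 0.0547
```

Run:
```python
from h import *
s=st();p=shot('wrist','w20.png');p=shot('scene','s20.png')
```

```text
t 34.5 pos [0.5439 0.3204 0.1278] rot [3.123e+00 1.800e-02 3.000e-03] F [ 0.2 -0.4 -0.3] op 0.0547 q [ 0.42  0.65  1.34 -0.01  1.18  1.99]
```

View pics/w20.png

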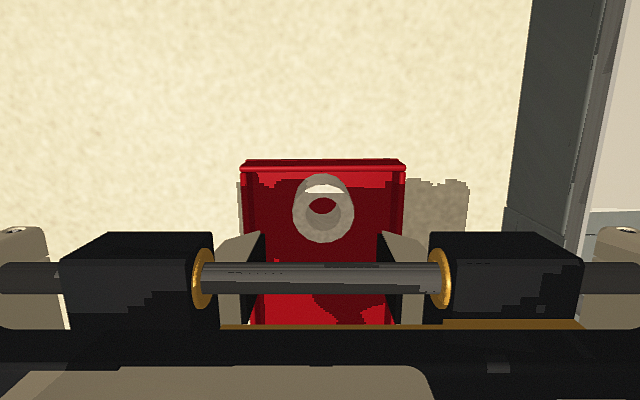

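View pics/s20.png

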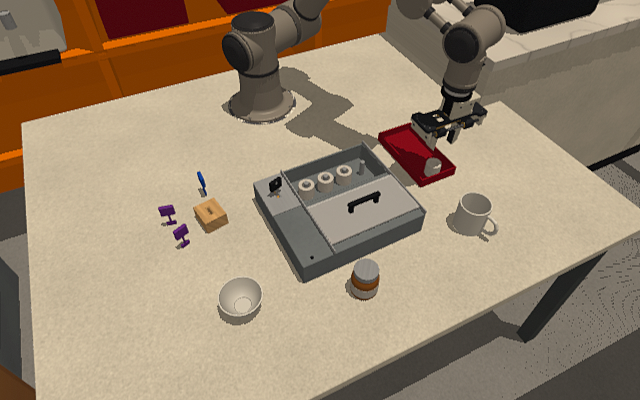

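Emit:
servo_tool(
  targets="0 0 -15 -0.15;0 0 -15 -0.15;0 0 0 -0.15;0 0 0 -0.15;0 0 0 -0.15;0 0 0 -0.15;0 0 0 -0.15;0 0 0 -0.15;0 0 0 -0.15;0 0 0 -0.15;0 0 0 0",
  hand=0.7,
)

```text
time: 35.98
tool_pos: [0.537, 0.3174, 0.1425]
tool_rot: [-3.097, 0.032, 1.551]
contact_force: [-0.5, 0.2, -0.5]
opening: 0.0644
```

```bash
cat > mv.py <<'E'
import sys
from h import *
# usage: mv.py x y z : remaining shift in tool axes (mm) to world target
s=st(); R=Ro.from_euler('xyz',s['tool_rot']); d=R.inv().apply(np.array(list(map(float,sys.argv[1:4])))-s['tool_pos'])*1000
print('tool shift',np.round(d,1),'tilt axis z',np.round(R.apply([0,0,1]),3))
E
python3 mv.py .4693 .064 .1
```

```text
t 35.98 pos [0.537  0.3174 0.1425] rot [-3.097  0.032  1.551] F [-0.5  0.2 -0.5] op 0.0644 q [ 0.42  0.64  1.32 -0.01  1.24  0.44]
tool shift [-253.2  -60.5   53.2] tilt axis z [-0.045 -0.031 -0.999]
```

Emit:
servo_tool(
  targets="-20 -4.7 0.7 -0.03;-20 -4.7 0.7 0;-20 -4.7 0.7 0;-20 -4.7 0.7 0;-20 -4.7 0.7 0;-20 -4.7 0.7 0;-20 -4.7 0.7 0;-20 -4.7 0.7 0;-20 -4.7 0.7 0;-20 -4.7 0.7 0;-20 -4.7 0.7 0;-20 -4.7 0.7 0;-10 -2 0 0;0 0 0 0",
)

```text
time: 37.72
tool_pos: [0.4711, 0.055, 0.1411]
tool_rot: [-3.091, 0.034, 1.556]
contact_force: [0.7, -0.9, 0.0]
opening: 0.0643
```

```bash
python3 mv.py .4693 .064 .045
```

```text
t 37.73 pos [0.4711 0.055  0.1411] rot [-3.091  0.034  1.556] F [ 0.7 -0.9  0. ] op 0.0643 q [-0.02  0.39  1.76 -0.04  1.04  0.01]
tool shift [12.2  2.9 95.7] tilt axis z [-0.051 -0.033 -0.998]
```

Emit:
servo_tool(
  targets="6 1.5 0 0;6 1.5 0 0;0 0 15 0;0 0 15 0;0 0 15 0;0 0 0 0",
)

```text
time: 38.48
tool_pos: [0.4735, 0.0709, 0.0944]
tool_rot: [-3.093, 0.032, 1.56]
contact_force: [0.2, -0.1, 0.5]
opening: 0.0642
```

```bash
python3 mv.py .4693 .064 .045;  python3 -c "
from h import *
shot('wrist','w21.png')"
```

```text
t 38.48 pos [0.4735 0.0709 0.0944] rot [-3.093  0.032  1.56 ] F [ 0.2 -0.1  0.5] op 0.0642 q [ 0.01  0.46  1.8  -0.04  0.93  0.04]
tool shift [-5.4 -1.7 49.7] tilt axis z [-0.049 -0.032 -0.998]
```

View pics/w21.png

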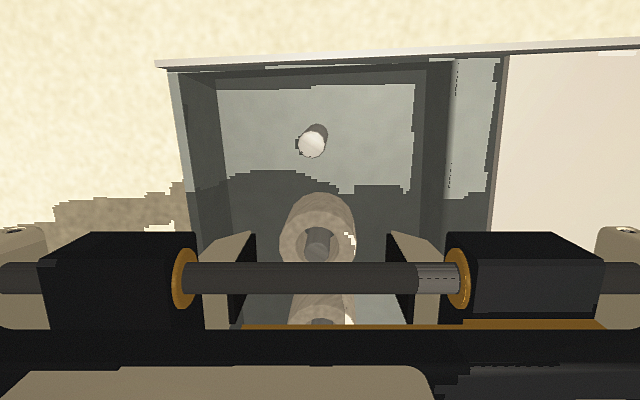

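Emit:
servo_tool(
  targets="-4 -1.5 10 0;-2 0 12 0;0 0 12 0;0 0 10 0;0 0 6 0;0 0 0 0",
)

```text
time: 39.28
tool_pos: [0.4705, 0.0632, 0.0426]
tool_rot: [-3.096, 0.032, 1.56]
contact_force: [-0.3, -0.7, 0.5]
opening: 0.0642
```

Emit:
servo_tool(
  targets="0 0 0 0;0 0 0 0;0 0 0 0;0 0 0 0",
  hand=0,
  squeeze=15,
)

```text
time: 39.78
tool_pos: [0.4711, 0.0633, 0.0434]
tool_rot: [-3.098, 0.032, 1.56]
contact_force: [0.7, -0.4, -1.6]
opening: 0.0448
```

Emit:
servo_tool(
  targets="0 0 -8 0;0 0 -15 0;0 0 -15 0;0 0 -15 0;0 0 -20 0;0 0 -20 0;0 0 -10 0;0 0 0 0",
  squeeze=20,
)

```text
time: 40.78
tool_pos: [0.4757, 0.0668, 0.1522]
tool_rot: [-3.099, 0.032, 1.561]
contact_force: [-0.8, -0.0, -1.4]
opening: 0.0449
```

```bash
python3 mv.py .478 .225 .15
```

```text
t 40.77 pos [0.4757 0.0668 0.1522] rot [-3.099  0.032  1.561] F [-0.8 -0.  -1.4] op 0.0449 q [ 0.    0.38  1.74 -0.04  1.07  0.03]
tool shift [158.2   0.6  -2.9] tilt axis z [-0.043 -0.032 -0.999]
```

Emit:
servo_tool(
  targets="20 0 -0.5 0;20 0 -0.5 0;20 0 -0.5 0;20 0 -0.5 0;20 0 -0.5 0;20 0 -0.5 0;20 0 -0.5 0;15 0 0 0;0 0 0 0",
)

```text
time: 41.9
tool_pos: [0.4735, 0.2252, 0.1432]
tool_rot: [-3.086, 0.035, 1.56]
contact_force: [0.0, 0.0, -0.8]
opening: 0.0445
```

```bash
python3 -c "
from h import *
st();shot('wrist','w22.png')"
```

```text
t 41.9 pos [0.4735 0.2252 0.1432] rot [-3.086  0.035  1.56 ] F [ 0.   0.  -0.8] op 0.0445 q [ 0.31  0.47  1.61 -0.02  1.12  0.33]
```

View pics/w22.png

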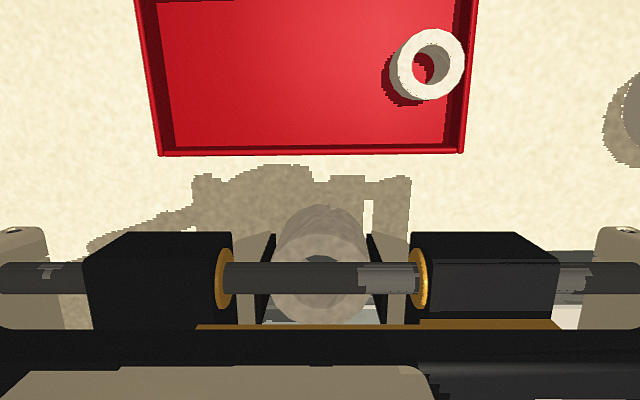

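```bash
cat > tray.py <<'E'
from h import *
def tray(p,a,b,rolls=()):
    a=back(p,a,.03);b=back(p,b,.03)
    d=(b-a)/np.linalg.norm(b-a);yaw=np.arctan2(d[1],d[0]);n=np.array([-d[1],d[0],0]);c=(a+b)/2+n*.06
    print('len',np.linalg.norm(b-a),'tray yaw',yaw,c[:2])
    for x in (-.081,-.027,.027,.081): print(x,(c+d*x)[:2])
    for q in rolls:
        w=back(p,q,.045)-c; print('roll',back(p,q,.045)[:2],'tray',w@d,w@n)
E
python3 - <<'E'
from tray import *
p=shot('wrist'); tray(p,[158,156],[464,151],[[431,64]])
E
```

```text
len 0.23064756549858378 tray yaw 0.01179319374069983 [0.4557887  0.31728047]
-0.081 [0.37479434 0.31632524]
-0.027 [0.42879058 0.31696206]
0.027 [0.48278683 0.31759888]
0.081 [0.53678307 0.31823569]
roll [0.53976995 0.31725466] tray 0.0839750972550279 -0.0010161857859263602
```

Emit:
servo_tool(
  targets="0 0 0 0.125;0 0 0 0.125;0 0 0 0.125;0 0 0 0.125;0 0 0 0.125;0 0 0 0.125;0 0 0 0.125;0 0 0 0.125;0 0 0 0.125;0 0 0 0.125;0 0 0 0.125;0 0 0 0.125;0 0 0 0",
)

```text
time: 43.62
tool_pos: [0.4745, 0.2126, 0.1436]
tool_rot: [3.103, 0.058, -0.005]
contact_force: [0.5, -0.2, -1.2]
opening: 0.0443
```

```bash
python3 mv.py .483 .3175 .03
```

```text
t 43.62 pos [0.4745 0.2126 0.1436] rot [ 3.103  0.058 -0.005] F [ 0.5 -0.2 -1.2] op 0.0443 q [ 0.29  0.47  1.62 -0.02  1.12  1.87]
tool shift [  14.5 -109.1  108.9] tilt axis z [-0.058 -0.038 -0.998]
```

Emit:
servo_tool(
  targets="2.4 -18 0 0;2.4 -18 0 0;2.4 -18 0 0;2.4 -18 0 0;2.4 -18 0 0;2.4 -18 0 0;0 0 10 0;0 0 0 0",
)

```text
time: 44.62
tool_pos: [0.4885, 0.3291, 0.1267]
tool_rot: [3.103, 0.059, 0.003]
contact_force: [0.1, -0.0, -1.1]
opening: 0.0446
```

```bash
python3 mv.py .483 .3175 .03
```

```text
t 44.62 pos [0.4885 0.3291 0.1267] rot [3.103e+00 5.900e-02 3.000e-03] F [ 0.1 -0.  -1.1] op 0.0446 q [ 0.47  0.6   1.43 -0.01  1.18  2.04]
tool shift [ 0.1  7.8 97.2] tilt axis z [-0.059 -0.038 -0.998]
```

Emit:
servo_tool(
  targets="0 4 15 0;0 4 15 0;0 0 15 0;0 0 15 0;0 0 15 0;0 0 12 0;0 0 0 0",
)

```text
time: 45.5
tool_pos: [0.4824, 0.3143, 0.0333]
tool_rot: [3.102, 0.061, 0.0]
contact_force: [0.1, 0.7, -1.6]
opening: 0.0444
```

```bash
python3 mv.py .483 .3175 .028;python3 -c "
from h import *
shot('wrist','w23.png')"
```

```text
t 45.5 pos [0.4824 0.3143 0.0333] rot [3.102 0.061 0.   ] F [ 0.1  0.7 -1.6] op 0.0444 q [ 0.45  0.7   1.55 -0.01  0.97  2.03]
tool shift [ 0.9 -3.4  5.2] tilt axis z [-0.061 -0.04  -0.997]
```

View pics/w23.png

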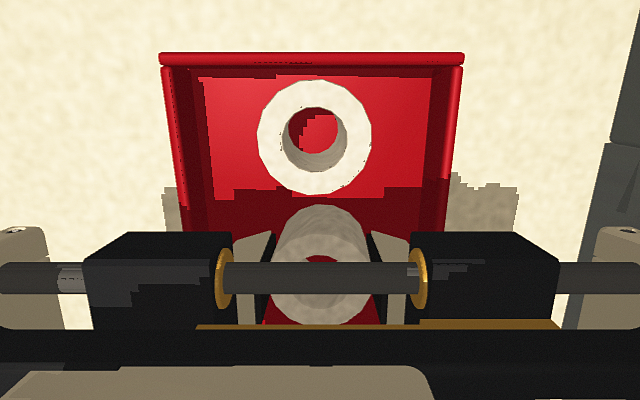

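Emit:
servo_tool(
  targets="0.5 -3 2 0;0 0 2 0;0 0 1.5 0;0 0 0 0",
)

```text
time: 46.05
tool_pos: [0.484, 0.3183, 0.0295]
tool_rot: [3.104, 0.057, 0.001]
contact_force: [0.3, -0.8, -1.4]
opening: 0.0443
```

Emit:
servo_tool(
  targets="0 0 0 0;0 0 0 0;0 0 0 0;0 0 -5 0;0 0 -10 0;0 0 -15 0;0 0 -20 0;0 0 -20 0;0 0 -20 0;0 0 -20 0;0 0 0 0",
  hand=0.6,
)

```text
time: 47.42
tool_pos: [0.4921, 0.3234, 0.1505]
tool_rot: [3.107, 0.05, 0.001]
contact_force: [0.5, -0.0, 0.5]
opening: 0.055
```

```bash
python3 mv.py .483 .3175 .028;python3 -c "
from h import *
shot('wrist','w24.png')"
```

```text
t 47.42 pos [0.4921 0.3234 0.1505] rot [3.107e+00 5.000e-02 1.000e-03] F [ 0.5 -0.   0.5] op 0.055 q [ 0.46  0.57  1.41 -0.01  1.22  2.03]
tool shift [ -3.    1.7 122.9] tilt axis z [-0.05  -0.034 -0.998]
```

View pics/w24.png

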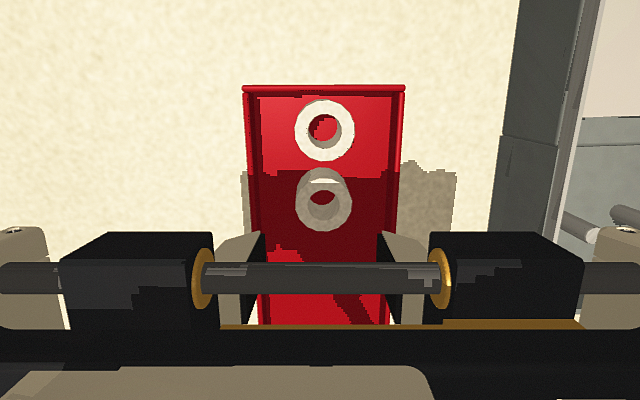

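Emit:
servo_tool(
  targets="0 0 0 -0.128;0 0 0 -0.128;0 0 0 -0.128;0 0 0 -0.128;0 0 0 -0.128;0 0 0 -0.128;0 0 0 -0.128;0 0 0 -0.128;0 0 0 -0.128;0 0 0 -0.128;0 0 0 -0.128;0 0 0 -0.128;0 0 0 0",
  hand=0.35,
)

```text
time: 49.1
tool_pos: [0.484, 0.3192, 0.1367]
tool_rot: [-3.067, 0.045, 1.589]
contact_force: [0.1, 0.8, -0.5]
opening: 0.0318
```

```bash
python3 mv.py .462 .105 .15
```

```text
t 49.1 pos [0.484  0.3192 0.1367] rot [-3.067  0.045  1.589] F [ 0.1  0.8 -0.5] op 0.0318 q [ 0.46  0.58  1.43 -0.01  1.21  0.44]
tool shift [-214.2  -26.2   -1.7] tilt axis z [-0.074 -0.046 -0.996]
```

Emit:
servo_tool(
  targets="-20 -1.5 0 0;-20 -1.5 0 0;-20 -1.5 0 0;-20 -1.5 0 0;-20 -1.5 0 0;-20 -1.5 0 0;-20 -1.5 0 0;-20 -1.5 0 0;-20 -1.5 0 0;-20 -1.5 0 0;-20 -1.5 0 0;0 0 0 0",
)

```text
time: 50.6
tool_pos: [0.4683, 0.0808, 0.1495]
tool_rot: [-3.068, 0.047, 1.578]
contact_force: [-0.1, 0.2, 0.2]
opening: 0.0323
```

```bash
python3 mv.py .465 .093 .062
```

```text
t 50.6 pos [0.4683 0.0808 0.1495] rot [-3.068  0.047  1.578] F [-0.1  0.2  0.2] op 0.0323 q [ 0.04  0.39  1.73 -0.05  1.1   0.06]
tool shift [16.2  3.2 86.8] tilt axis z [-0.073 -0.047 -0.996]
```

Emit:
servo_tool(
  targets="8 2 10 0;8 1 15 0;0 0 15 0;0 0 15 0;0 0 15 0;0 0 12 0;0 0 0 0",
)

```text
time: 51.48
tool_pos: [0.4626, 0.0992, 0.0583]
tool_rot: [-3.063, 0.046, 1.584]
contact_force: [-0.2, -0.0, -0.1]
opening: 0.0319
```

```bash
python3 mv.py .465 .093 .062;python3 -c "
from h import *
shot('wrist','w25.png')"
```

```text
t 51.48 pos [0.4626 0.0992 0.0583] rot [-3.063  0.046  1.584] F [-0.2 -0.  -0.1] op 0.0319 q [ 0.08  0.53  1.82 -0.05  0.88  0.1 ]
tool shift [-6.4  2.  -3.6] tilt axis z [-0.077 -0.046 -0.996]
```

View pics/w25.png

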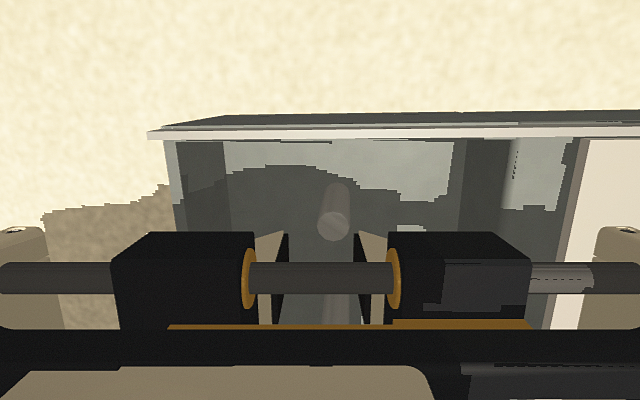

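Emit:
servo_tool(
  targets="0 -6 0 0;0 -6 0 0;0 -6 0 0;0 0 0 0",
)

```text
time: 52.02
tool_pos: [0.4444, 0.0992, 0.0617]
tool_rot: [-3.067, 0.045, 1.583]
contact_force: [-0.3, -0.3, -0.4]
opening: 0.0322
```

Emit:
servo_tool(
  targets="0 -6 0 0;0 -6 0 0;0 0 0 0",
)

```text
time: 52.4
tool_pos: [0.4425, 0.0993, 0.0645]
tool_rot: [-3.092, 0.044, 1.583]
contact_force: [-0.5, 0.6, 0.5]
opening: 0.0319
```

Emit:
servo_tool(
  targets="0 -6 0.4 0;0 -6 0.4 0;0 0 0 0",
)

```text
time: 52.78
tool_pos: [0.4423, 0.0994, 0.0664]
tool_rot: [-3.121, 0.042, 1.582]
contact_force: [-0.4, -0.5, 0.1]
opening: 0.0322
```

```bash
python3 mv.py .465 .093 .062
```

```text
t 52.77 pos [0.4423 0.0994 0.0664] rot [-3.121  0.042  1.582] F [-0.4 -0.5  0.1] op 0.0322 q [ 0.08  0.46  1.91 -0.06  0.79  0.11]
tool shift [-6.5 22.7  4.2] tilt axis z [-0.02  -0.043 -0.999]
```

Emit:
servo_tool(
  targets="0 -6 0.4 0;0 0 0 0;0 2 0 0;-6 0 0 0;-6 0 0 0;-6 0 0 0;0 0 0 0",
)

```text
time: 53.65
tool_pos: [0.4423, 0.0815, 0.0677]
tool_rot: [-3.132, 0.039, 1.582]
contact_force: [1.0, 8.2, -0.9]
opening: 0.0323
```

Emit:
servo_tool(
  targets="-6 0 0.3 0;-6 0 0.3 0;0 0 0 0",
)

```text
time: 54.02
tool_pos: [0.4423, 0.0822, 0.0679]
tool_rot: [-3.136, 0.017, 1.58]
contact_force: [1.7, -1.3, 0.8]
opening: 0.032
```

Emit:
servo_tool(
  targets="-6 0 0 0;-4 0 0 0;0 0 0 0",
)

```text
time: 54.4
tool_pos: [0.4423, 0.0819, 0.0681]
tool_rot: [-3.138, 0.001, 1.58]
contact_force: [1.5, -0.8, -0.2]
opening: 0.0324
```

```bash
python3 mv.py .4708 .006 .14
```

```text
t 54.4 pos [0.4423 0.0819 0.0681] rot [-3.138e+00  1.000e-03  1.580e+00] F [ 1.5 -0.8 -0.2] op 0.0324 q [ 0.01  0.44  1.94 -0.    0.76  0.01]
tool shift [-76.2  27.6 -71.9] tilt axis z [-0.003 -0.001 -1.   ]
```

Tilt is fixed. Now back off, rise, and go to roll2.

Emit:
servo_tool(
  targets="4 0 0 0;0 4 -10 0;0 0 -20 0;0 0 -20 0;0 0 -20 0;-15 5 0 0;-15 5 0 0;-15 5 0 0;-15 5 0 0;-15 4 0 0;0 0 0 0",
  hand=0.7,
)

```text
time: 55.78
tool_pos: [0.4718, 0.0005, 0.1382]
tool_rot: [-3.133, 0.005, 1.576]
contact_force: [-0.9, 1.2, -0.1]
opening: 0.064
```

```bash
python3 mv.py .4708 .006 .045
```

```text
t 55.77 pos [0.4718 0.0005 0.1382] rot [-3.133  0.005  1.576] F [-0.9  1.2 -0.1] op 0.064 q [-0.16  0.37  1.81 -0.01  0.98 -0.16]
tool shift [ 6.  -0.2 93.2] tilt axis z [-0.008 -0.005 -1.   ]
```

Emit:
servo_tool(
  targets="6 0 10 0;0 0 15 0;0 0 15 0;0 0 5 0;0 0 0 0",
)

```text
time: 56.4
tool_pos: [0.4699, 0.0096, 0.09]
tool_rot: [-3.131, 0.004, 1.578]
contact_force: [0.9, 0.3, 0.0]
opening: 0.0645
```

```bash
python3 mv.py .4708 .006 .045;python3 -c "
from h import *
shot('wrist','w26.png')"
```

```text
t 56.4 pos [0.4699 0.0096 0.09  ] rot [-3.131  0.004  1.578] F [0.9 0.3 0. ] op 0.0645 q [-0.14  0.44  1.86 -0.01  0.85 -0.14]
tool shift [-3.4  1.3 45. ] tilt axis z [-0.01  -0.004 -1.   ]
```

View pics/w26.png

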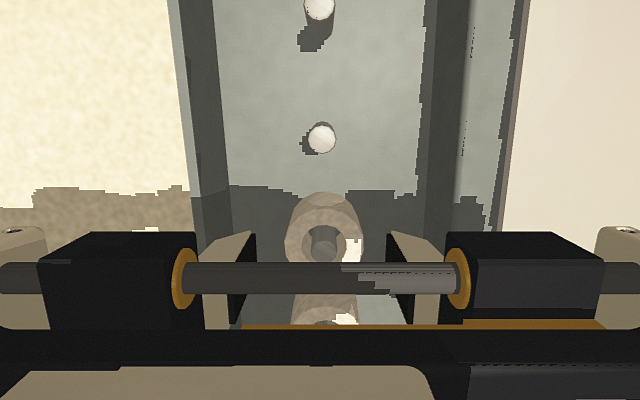

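Emit:
servo_tool(
  targets="-3 1 12 0;0 0 12 0;0 0 12 0;0 0 8 0;0 0 0 0",
)

```text
time: 57.08
tool_pos: [0.4709, 0.0061, 0.0435]
tool_rot: [-3.132, 0.004, 1.578]
contact_force: [-0.1, -0.0, 0.0]
opening: 0.0645
```

Emit:
servo_tool(
  targets="0 0 0 0;0 0 0 0;0 0 0 0;0 0 0 0",
  hand=0,
  squeeze=15,
)

```text
time: 57.58
tool_pos: [0.4715, 0.0061, 0.0442]
tool_rot: [-3.134, 0.005, 1.578]
contact_force: [0.5, -1.1, -0.8]
opening: 0.0441
```

Emit:
servo_tool(
  targets="0 0 -8 0;0 0 -15 0;0 0 -15 0;0 0 -15 0;0 0 -20 0;0 0 -20 0;20 0 -15 0;20 0 0 0;20 0 0 0;20 0 0 0;20 0 0 0;20 0 0 0;20 0 0 0;20 0 0 0;20 0 0 0;20 0 0 0;0 0 0 0",
  squeeze=20,
)

```text
time: 59.7
tool_pos: [0.4708, 0.2128, 0.1645]
tool_rot: [3.141, 0.004, 1.577]
contact_force: [-0.3, -0.4, -0.9]
opening: 0.0439
```

```bash
python3 mv.py .47 .225 .15;python3 -c "
from h import *
shot('wrist','w27.png')"
```

```text
t 59.7 pos [0.4708 0.2128 0.1645] rot [3.141 0.004 1.577] F [-0.3 -0.4 -0.9] op 0.0439 q [ 0.28  0.4   1.66 -0.    1.08  0.27]
tool shift [12.3 -0.7 14.5] tilt axis z [ 0.001 -0.004 -1.   ]
```

View pics/w27.png

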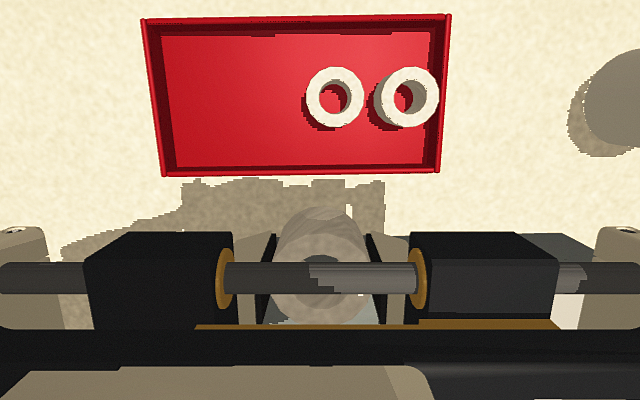

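Run:
```python
from tray import *
p=shot('wrist'); tray(p,[163,177],[439,172],[[334,97],[409,97]]); print(back(p,[141,19],.03),back(p,[451,14],.03))
```

```text
len 0.2284335578349424 tray yaw 0.024550156345705048 [0.45221637 0.28790755]
-0.081 [0.37124078 0.28591918]
-0.027 [0.42522451 0.28724476]
0.027 [0.47920823 0.28857033]
0.081 [0.53319196 0.28989591]
roll [0.47955341 0.28907235] tray 0.027357394705350445 0.0004933878731693768
roll [0.53499595 0.28943119] tray 0.08279203948328823 -0.0005088594971000591
[0.33661965 0.34383556 0.03      ] [0.56541668 0.34872272 0.03      ]
```

Emit:
servo_tool(
  targets="0 0 0 0.125;0 0 0 0.125;0 0 0 0.125;0 0 0 0.125;0 0 0 0.125;0 0 0 0.125;0 0 0 0.125;0 0 0 0.125;0 0 0 0.125;0 0 0 0.125;0 0 0 0.125;0 0 0 0.125;0 0 0 0",
)

```text
time: 61.42
tool_pos: [0.471, 0.1992, 0.1665]
tool_rot: [3.133, 0.001, 0.015]
contact_force: [0.1, 0.1, -0.3]
opening: 0.044
```

```bash
python3 mv.py .429 .317 .03
```

```text
t 61.42 pos [0.471  0.1992 0.1665] rot [3.133e+00 1.000e-03 1.500e-02] F [ 0.1  0.1 -0.3] op 0.044 q [ 0.25  0.39  1.67 -0.01  1.08  1.81]
tool shift [ -40.1 -119.5  135.6] tilt axis z [-0.001 -0.008 -1.   ]
```

Emit:
servo_tool(
  targets="-7.5 -14 0 0;-7.5 -14 0 0;-7.5 -14 0 0;-7.5 -14 0 0;-7.5 -14 0 0;-7.5 -14 0 0;0 0 15 0;0 0 15 0;0 0 0 0",
)

```text
time: 62.55
tool_pos: [0.4198, 0.2883, 0.1334]
tool_rot: [3.133, 0.002, 0.022]
contact_force: [-0.6, 0.3, -0.6]
opening: 0.0442
```

```bash
python3 mv.py .425 .287 .03; python3 -c "
from h import *
shot('wrist','w28.png')"
```

```text
t 62.55 pos [0.4198 0.2883 0.1334] rot [3.133e+00 2.000e-03 2.200e-02] F [-0.6  0.3 -0.6] op 0.0442 q [ 0.46  0.43  1.71 -0.01  1.    2.01]
tool shift [  5.4   0.5 103.3] tilt axis z [-0.002 -0.009 -1.   ]
```

View pics/w28.png

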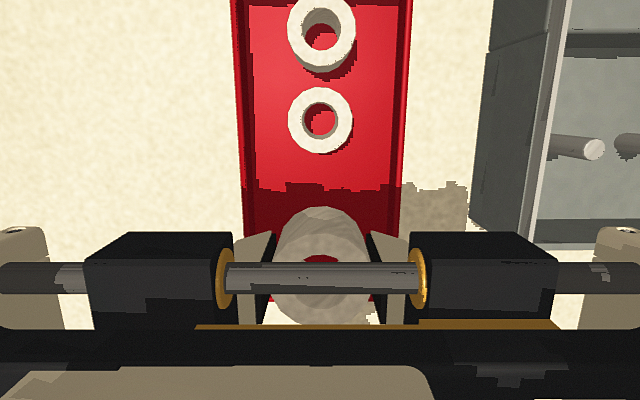

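Aligned with the other two. Descend.

Emit:
servo_tool(
  targets="3 0 15 0;2 0 15 0;0 0 15 0;0 0 15 0;0 0 15 0;0 0 12 0;0 0 8 0;0 0 4 0;0 0 0 0",
)

```text
time: 63.72
tool_pos: [0.4269, 0.2865, 0.0275]
tool_rot: [3.133, 0.001, 0.02]
contact_force: [0.4, 0.1, -0.4]
opening: 0.0437
```

```bash
python3 mv.py .425 .287 .028
```

```text
t 63.73 pos [0.4269 0.2865 0.0275] rot [3.133e+00 1.000e-03 2.000e-02] F [ 0.4  0.1 -0.4] op 0.0437 q [ 0.45  0.6   1.79 -0.01  0.75  2.  ]
tool shift [-1.9 -0.5 -0.5] tilt axis z [-0.001 -0.009 -1.   ]
```

Emit:
servo_tool(
  targets="0 0 0 0;0 0 0 0;0 0 0 0;0 0 -5 0;0 0 -10 0;0 0 -15 0;0 0 -20 0;0 0 -20 0;0 0 -20 0;0 0 -20 0;0 0 0 0",
  hand=0.6,
)

```text
time: 65.1
tool_pos: [0.4283, 0.2883, 0.149]
tool_rot: [3.137, -0.007, 0.02]
contact_force: [0.2, 0.9, 0.3]
opening: 0.0552
```

Emit:
servo_tool(
  targets="0 0 0 -0.128;0 0 0 -0.128;0 0 0 -0.128;0 0 0 -0.128;0 0 0 -0.128;0 0 0 -0.128;0 0 0 -0.128;0 0 0 -0.128;0 0 0 -0.128;0 0 0 -0.128;0 0 0 -0.128;0 0 0 -0.128;0 0 0 0",
  hand=0.7,
)

```text
time: 66.72
tool_pos: [0.4231, 0.2857, 0.143]
tool_rot: [-3.137, 0.01, 1.606]
contact_force: [-0.3, 0.1, -0.9]
opening: 0.0641
```

```bash
python3 mv.py .4723 -.052 .14
```

```text
t 66.72 pos [0.4231 0.2857 0.143 ] rot [-3.137  0.01   1.606] F [-0.3  0.1 -0.9] op 0.0641 q [ 0.45  0.42  1.7  -0.01  1.03  0.42]
tool shift [-339.1   37.4    6.2] tilt axis z [-0.004 -0.01  -1.   ]
```

Emit:
servo_tool(
  targets="-20 2.2 0 0.02;-20 2.2 0 0;-20 2.2 0 0;-20 2.2 0 0;-20 2.2 0 0;-20 2.2 0 0;-20 2.2 0 0;-20 2.2 0 0;-20 2.2 0 0;-20 2.2 0 0;-20 2.2 0 0;-20 2.2 0 0;-20 2.2 0 0;-20 2.2 0 0;-20 2.2 0 0;-20 2.2 0 0;0 0 0 0",
)

```text
time: 68.85
tool_pos: [0.4533, -0.0448, 0.1424]
tool_rot: [-3.131, 0.011, 1.532]
contact_force: [-0.0, -0.2, 0.3]
opening: 0.0644
```

```bash
python3 mv.py .4723 -.052 .09
```

```text
t 68.85 pos [ 0.4533 -0.0448  0.1424] rot [-3.131  0.011  1.532] F [-0.  -0.2  0.3] op 0.0644 q [-0.26  0.34  1.84 -0.02  0.97 -0.21]
tool shift [-5.8 19.8 52.3] tilt axis z [-0.011 -0.011 -1.   ]
```

Emit:
servo_tool(
  targets="-3 10 0 -0.05;-2 9 12 0;0 0 15 0;0 0 15 0;0 0 8 0;0 0 0 0",
)

```text
time: 69.6
tool_pos: [0.471, -0.0473, 0.0876]
tool_rot: [-3.127, 0.008, 1.574]
contact_force: [-0.5, 0.1, 0.5]
opening: 0.0643
```

```bash
python3 mv.py .4723 -.052 .044; python3 -c "
from h import *
shot('wrist','w29.png')"
```

```text
t 69.6 pos [ 0.471  -0.0473  0.0876] rot [-3.127  0.008  1.574] F [-0.5  0.1  0.5] op 0.0643 q [-0.25  0.45  1.85 -0.02  0.85 -0.25]
tool shift [-4.3  1.9 43.6] tilt axis z [-0.014 -0.008 -1.   ]
```

View pics/w29.png

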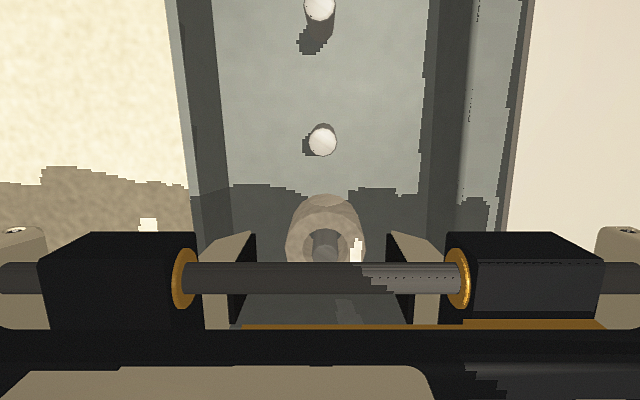

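Emit:
servo_tool(
  targets="-4 2 12 0;0 0 12 0;0 0 12 0;0 0 7 0;0 0 0 0",
)

```text
time: 70.28
tool_pos: [0.4731, -0.0522, 0.0423]
tool_rot: [-3.129, 0.009, 1.573]
contact_force: [-0.2, 0.8, 0.2]
opening: 0.0645
```

Emit:
servo_tool(
  targets="0 0 0 0;0 0 0 0;0 0 0 0;0 0 0 0",
  hand=0,
  squeeze=15,
)

```text
time: 70.78
tool_pos: [0.4737, -0.0522, 0.0431]
tool_rot: [-3.13, 0.009, 1.573]
contact_force: [0.7, -0.2, -1.0]
opening: 0.0439
```

Emit:
servo_tool(
  targets="0 0 -8 0;0 0 -15 0;0 0 -15 0;0 0 -15 0;0 0 -20 0;0 0 -20 0;20 0 -15 0;20 0 0 0;20 0 0 0;20 0 0 0;20 0 0 0;20 0 0 0;20 0 0 0;20 0 0 0;20 0 0 0;20 0 0 0;20 0 0 0;20 0 0 0;0 0 0 0",
  squeeze=20,
)

```text
time: 73.15
tool_pos: [0.4742, 0.1963, 0.163]
tool_rot: [-3.14, 0.009, 1.573]
contact_force: [0.3, 0.4, -0.2]
opening: 0.0439
```

```bash
python3 mv.py .44 .19 .165;python3 -c "
from h import *
shot('wrist','w30.png')"
```

```text
t 73.15 pos [0.4742 0.1963 0.163 ] rot [-3.14   0.009  1.573] F [ 0.3  0.4 -0.2] op 0.0439 q [ 0.25  0.4   1.67 -0.01  1.08  0.25]
tool shift [ -6.3 -34.2  -1.9] tilt axis z [-0.002 -0.009 -1.   ]
```

View pics/w30.png

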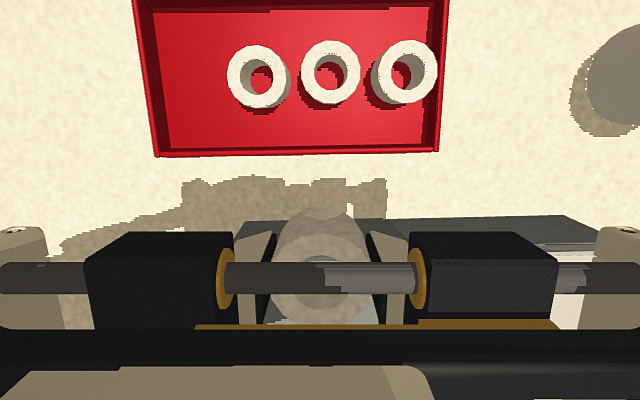

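Run:
```python
from tray import *
p=shot('wrist'); tray(p,[156,157],[439,151],[[258,76],[331,71],[408,71]])
```

```text
len 0.22928223398758618 tray yaw 0.02289760306535183 [0.45278574 0.28805886]
-0.081 [0.37180698 0.28620431]
-0.027 [0.42579282 0.28744068]
0.027 [0.47977866 0.28867704]
0.081 [0.53376451 0.2899134 ]
roll [0.42788625 0.2864025 ] tray -0.02493089299291552 -0.001085836379947721
roll [0.48058786 0.28987474] tray 0.02783640356322115 0.0011788636051948413
roll [0.53598504 0.28995545] tray 0.08322091104938498 -8.798414017643507e-06
```

Emit:
servo_tool(
  targets="0 0 0 0.125;0 0 0 0.125;0 0 0 0.125;0 0 0 0.125;0 0 0 0.125;0 0 0 0.125;0 0 0 0.125;0 0 0 0.125;0 0 0 0.125;0 0 0 0.125;0 0 0 0.125;0 0 0 0.125;0 0 0 0",
)

```text
time: 74.88
tool_pos: [0.4744, 0.1829, 0.165]
tool_rot: [3.128, 0.003, 0.01]
contact_force: [0.5, 0.2, -0.3]
opening: 0.0436
```

```bash
python3 mv.py .371 .286 .13
```

```text
t 74.88 pos [0.4744 0.1829 0.165 ] rot [3.128e+00 3.000e-03 1.000e-02] F [ 0.5  0.2 -0.3] op 0.0436 q [ 0.22  0.39  1.67 -0.01  1.08  1.79]
tool shift [-102.2 -104.6   34. ] tilt axis z [-0.003 -0.013 -1.   ]
```

Emit:
servo_tool(
  targets="-16.7 -17 0 0;-16.7 -17 0 0;-16.7 -17 0 0;-16.7 -17 0 0;-16.7 -17 0 0;-16.7 -17 0 0;0 0 15 0;0 0 15 0;0 0 0 0",
)

```text
time: 76.0
tool_pos: [0.3706, 0.2818, 0.1346]
tool_rot: [3.128, 0.002, 0.032]
contact_force: [1.0, -0.3, -0.3]
opening: 0.0436
```

```bash
python3 mv.py .3725 .286 .03; python3 -c "
from h import *
shot('wrist','w31.png')"
```

```text
t 76.0 pos [0.3706 0.2818 0.1346] rot [3.128e+00 2.000e-03 3.200e-02] F [ 1.  -0.3 -0.3] op 0.0436 q [ 0.49  0.36  1.83 -0.01  0.96  2.04]
tool shift [  2.3  -5.6 104.6] tilt axis z [-0.002 -0.014 -1.   ]
```

View pics/w31.png

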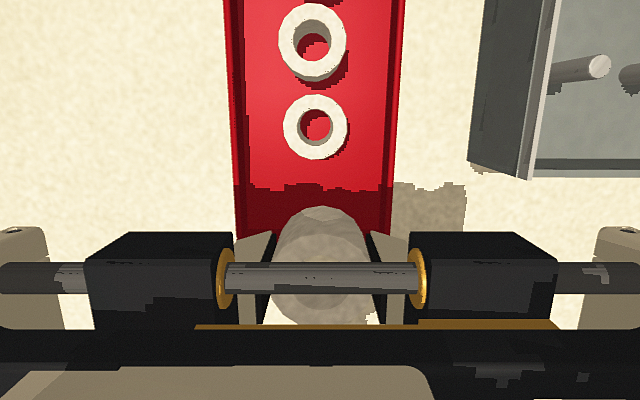

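Emit:
servo_tool(
  targets="1 -3 15 0.01;1 -2.5 15 0;0 0 15 0;0 0 15 0;0 0 15 0;0 0 12 0;0 0 7 0;0 0 0 0",
)

```text
time: 77.05
tool_pos: [0.3754, 0.287, 0.0369]
tool_rot: [3.131, -0.003, 0.021]
contact_force: [-1.2, -0.8, 0.1]
opening: 0.0439
```

```bash
python3 mv.py .3725 .286 .027; python3 -c "
from h import *
shot('wrist','w32.png')"
```

```text
t 77.05 pos [0.3754 0.287  0.0369] rot [ 3.131e+00 -3.000e-03  2.100e-02] F [-1.2 -0.8  0.1] op 0.0439 q [ 0.5   0.53  1.9  -0.02  0.71  2.06]
tool shift [-2.9  0.8  9.9] tilt axis z [ 0.003 -0.011 -1.   ]
```

View pics/w32.png

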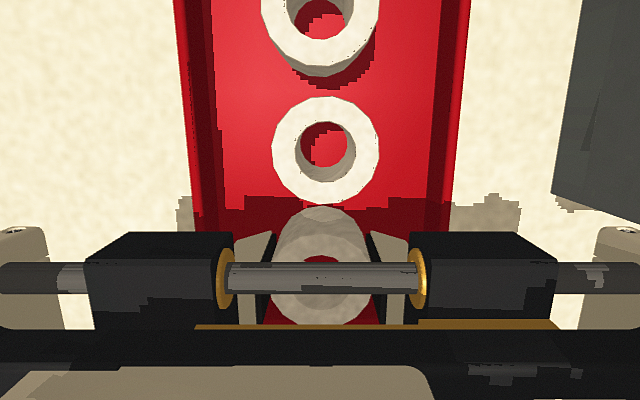

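Emit:
servo_tool(
  targets="-2.5 0 4 0;0 0 3 0;0 0 2 0;0 0 1 0;0 0 0 0",
)

```text
time: 77.72
tool_pos: [0.3736, 0.2874, 0.0276]
tool_rot: [3.132, -0.006, 0.021]
contact_force: [-0.5, -0.7, 0.2]
opening: 0.0438
```

Emit:
servo_tool(
  targets="0 0 0 0;0 0 0 0;0 0 0 0;0 0 -5 0;0 0 -10 0;0 0 -15 0;0 0 -20 0;0 0 -20 0;0 0 -20 0;0 0 -20 0;0 0 -20 0;0 0 0 0",
  hand=0.6,
)

```text
time: 79.22
tool_pos: [0.3732, 0.2889, 0.1674]
tool_rot: [3.135, -0.011, 0.021]
contact_force: [0.1, 0.8, 0.5]
opening: 0.055
```

```bash
python3 -c "
from h import *
st()
p=shot('scene');c=p['color'][110:270,240:480,::-1]; cv2.imwrite('pics/s33.png',cv2.resize(c,None,fx=3,fy=3,interpolation=cv2.INTER_CUBIC))"
```

```text
t 79.22 pos [0.3732 0.2889 0.1674] rot [ 3.135 -0.011  0.021] F [0.1 0.8 0.5] op 0.055 q [ 0.5   0.32  1.78 -0.01  1.04  2.06]
```

View pics/s33.png

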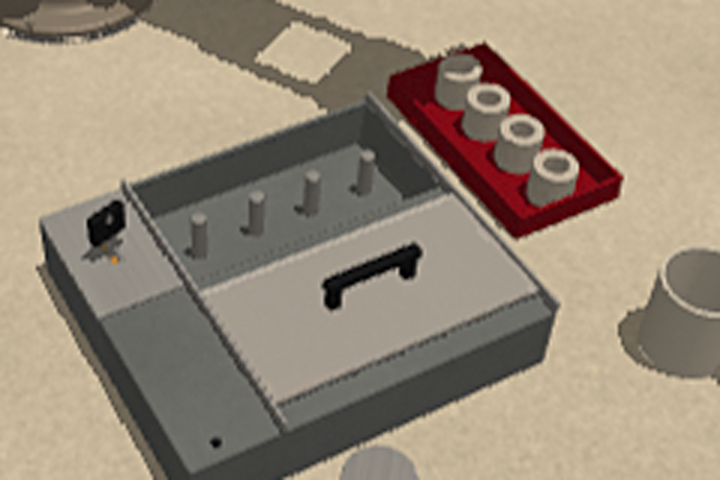

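Emit:
servo_tool(
  targets="0 0 0 -0.125;0 0 0 -0.125;0 0 0 -0.125;0 0 0 -0.125;0 0 0 -0.125;0 0 0 -0.125;0 0 0 -0.125;0 0 0 -0.125;0 0 0 -0.125;0 0 0 -0.125;0 0 0 -0.125;0 0 0 -0.125;0 0 0 0",
  hand=0.5,
)

```text
time: 80.9
tool_pos: [0.3652, 0.2842, 0.1539]
tool_rot: [-3.129, 0.02, 1.57]
contact_force: [0.1, -0.8, 0.3]
opening: 0.0457
```

```bash
python3 mv.py .620 .0356 .16
```

```text
t 80.9 pos [0.3652 0.2842 0.1539] rot [-3.129  0.02   1.57 ] F [ 0.1 -0.8  0.3] op 0.0457 q [ 0.5   0.34  1.8  -0.01  1.03  0.51]
tool shift [-248.4  255.    -4.5] tilt axis z [-0.013 -0.02  -1.   ]
```

Emit:
servo_tool(
  targets="-18 18 0 0;-18 18 0 0;-18 18 0 0;-18 18 0 0;-18 18 0 0;-18 18 0 0;-18 18 0 0;-18 18 0 0;-18 18 0 0;-18 18 0 0;-18 18 0 0;-18 18 0 0;-14 18 0 0;0 0 0 0",
)

```text
time: 82.65
tool_pos: [0.5971, 0.0412, 0.145]
tool_rot: [-3.114, 0.023, 1.528]
contact_force: [-1.0, 0.1, -0.9]
opening: 0.0459
```

```bash
python3 mv.py .620 .0356 .1026; python3 -c "
from h import *
shot('wrist','w34.png')"
```

```text
t 82.65 pos [0.5971 0.0412 0.145 ] rot [-3.114  0.023  1.528] F [-1.   0.1 -0.9] op 0.0459 q [-0.05  0.58  1.42 -0.02  1.17  0.01]
tool shift [-3.6 24.3 41.9] tilt axis z [-0.028 -0.022 -0.999]
```

View pics/w34.png

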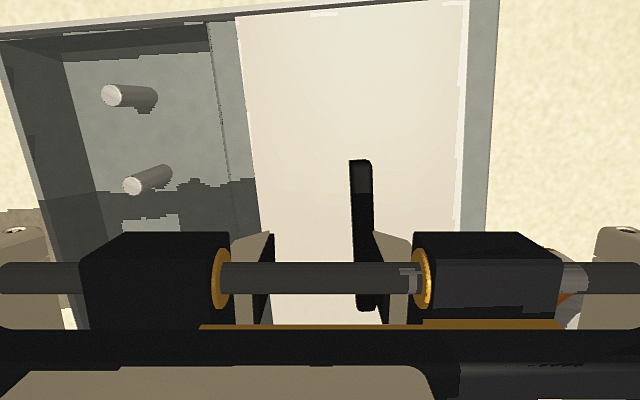

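Emit:
servo_tool(
  targets="-1 12 0 -0.04;-1 12 0 0;0 0 10 0;0 0 5 0;0 0 0 0",
)

```text
time: 83.32
tool_pos: [0.6171, 0.0416, 0.1268]
tool_rot: [-3.107, 0.021, 1.567]
contact_force: [-0.2, -0.3, 0.1]
opening: 0.0461
```

```bash
python3 mv.py .620 .0356 .1026; python3 -c "
from h import *
shot('wrist','w35.png')"
```

```text
t 83.33 pos [0.6171 0.0416 0.1268] rot [-3.107  0.021  1.567] F [-0.2 -0.3  0.1] op 0.0461 q [-0.05  0.63  1.37 -0.02  1.17 -0.03]
tool shift [-5.5  3.8 24.2] tilt axis z [-0.034 -0.02  -0.999]
```

View pics/w35.png

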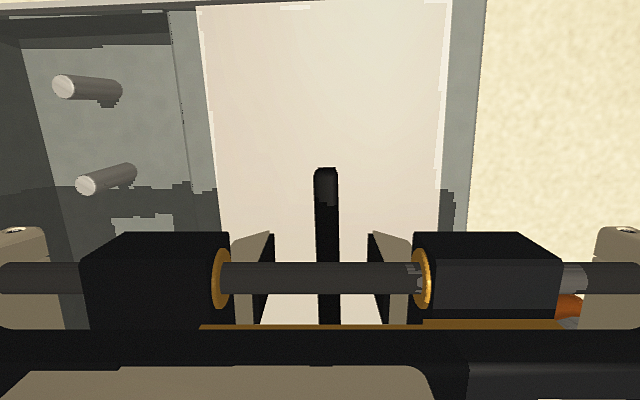

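Emit:
servo_tool(
  targets="-3 2 10 0;-2 1 8 0;0 0 5 0;0 0 0 0",
)

```text
time: 83.88
tool_pos: [0.6192, 0.0356, 0.1024]
tool_rot: [-3.107, 0.021, 1.566]
contact_force: [0.7, -0.5, 0.5]
opening: 0.0459
```

Emit:
servo_tool(
  targets="0 0 0 0;0 0 0 0;0 0 0 0;0 0 0 0",
  hand=0,
  squeeze=15,
)

```text
time: 84.38
tool_pos: [0.6197, 0.0357, 0.1031]
tool_rot: [-3.109, 0.021, 1.567]
contact_force: [-0.6, 0.2, -1.1]
opening: 0.0122
```

```bash
python3 mv.py .4705 .0325 .103
```

```text
t 84.38 pos [0.6197 0.0357 0.1031] rot [-3.109  0.021  1.567] F [-0.6  0.2 -1.1] op 0.0122 q [-0.05  0.66  1.39 -0.02  1.13 -0.04]
tool shift [  -3.8 -149.1    5. ] tilt axis z [-0.033 -0.021 -0.999]
```

Emit:
servo_tool(
  targets="-0.2 -8 0.3 0;-0.4 -16 0.5 0;-0.4 -16 0.5 0;-0.4 -16 0.5 0;-0.4 -16 0.5 0;-0.4 -16 0.5 0;-0.4 -16 0.5 0;-0.4 -16 0.5 0;-0.4 -16 0.5 0;-0.1 -10 0.3 0;0 -5 0 0;0 0 0 0",
)

```text
time: 85.88
tool_pos: [0.4708, 0.0314, 0.1039]
tool_rot: [-3.137, 0.023, 1.569]
contact_force: [-1.3, -0.8, -1.1]
opening: 0.0121
```

```bash
python3 mv.py .4705 .0325 .103
```

```text
t 85.88 pos [0.4708 0.0314 0.1039] rot [-3.137  0.023  1.569] F [-1.3 -0.8 -1.1] op 0.0121 q [-0.08  0.42  1.85 -0.03  0.88 -0.06]
tool shift [ 1.1 -0.3  0.9] tilt axis z [-0.005 -0.023 -1.   ]
```

Emit:
servo_tool(
  targets="0 -4 0 0;-5 0 0 0;-5 0 0 0;0 0 0 0",
  squeeze=30,
)

```text
time: 86.38
tool_pos: [0.4706, 0.0313, 0.104]
tool_rot: [3.135, 0.006, 1.566]
contact_force: [1.7, -12.9, -4.0]
opening: 0.0115
```

```bash
python3 mv.py .4705 .0325 .103
```

```text
t 86.38 pos [0.4706 0.0313 0.104 ] rot [3.135 0.006 1.566] F [  1.7 -12.9  -4. ] op 0.0115 q [-0.09  0.41  1.86 -0.01  0.87 -0.08]
tool shift [ 1.2 -0.1  1. ] tilt axis z [ 0.007 -0.006 -1.   ]
```

Emit:
servo_tool(
  targets="0 0 0 0;0 0 0 0;0 0 0 0;0 0 -10 0;0 0 -20 0;0 0 -20 0;0 0 -20 0;0 0 -20 0;0 0 -15 0;0 0 0 0",
  hand=0.4,
)

```text
time: 87.62
tool_pos: [0.4686, 0.0315, 0.2165]
tool_rot: [3.135, 0.006, 1.563]
contact_force: [-0.1, 0.5, -0.2]
opening: 0.0367
```

```bash
python3 mv.py .4754 -.1374 .2; python3 -c "
from h import *
shot('scene','s36.png')
p=shot('top');c=p['color'][120:300,150:490,::-1]; cv2.imwrite('pics/t36.png',cv2.resize(c,None,fx=2.35,fy=2.35,interpolation=cv2.INTER_CUBIC))"
```

```text
t 87.62 pos [0.4686 0.0315 0.2165] rot [3.135 0.006 1.563] F [-0.1  0.5 -0.2] op 0.0367 q [-0.09  0.26  1.71 -0.01  1.16 -0.08]
tool shift [-168.8    8.    17.6] tilt axis z [ 0.007 -0.006 -1.   ]
```

View pics/s36.png

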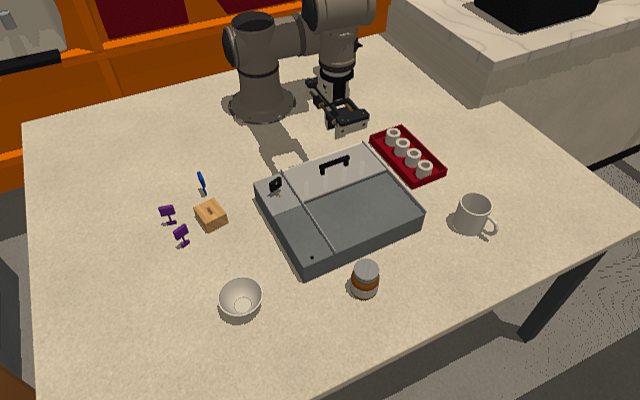

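Cover shut. Now to the key.

Emit:
servo_tool(
  targets="-18 1 0 0;-18 1 0 0;-18 1 0 0;-18 1 0 0;-18 1 0 0;-18 1 0 0;0 0 0 -0.1;0 0 0 -0.1;0 0 0 -0.1;0 0 0 0",
)

```text
time: 88.98
tool_pos: [0.4694, -0.0806, 0.2084]
tool_rot: [-3.132, -0.001, 1.871]
contact_force: [0.5, 0.5, -0.0]
opening: 0.0366
```

```bash
python3 mv.py .4754 -.1374 .14; python3 -c "
from h import *
shot('wrist','w37.png')"
```

```text
t 88.97 pos [ 0.4694 -0.0806  0.2084] rot [-3.132e+00 -1.000e-03  1.871e+00] F [ 0.5  0.5 -0. ] op 0.0366 q [-0.33  0.29  1.7  -0.01  1.16 -0.63]
tool shift [-56.2 -10.4  68.4] tilt axis z [-0.01  -0.002 -1.   ]
```

View pics/w37.png

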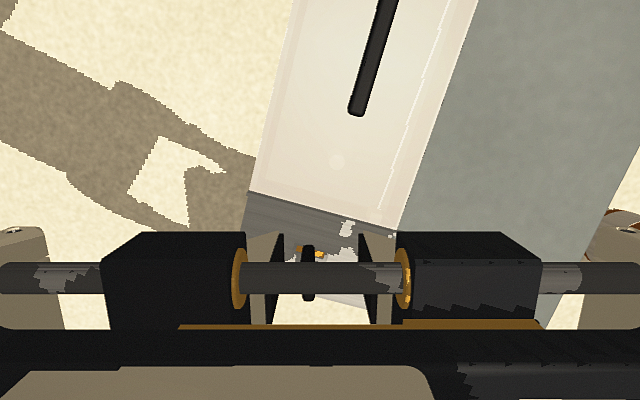

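Emit:
servo_tool(
  targets="-19 -3.5 0 0;-19 -3.5 0 0;-18 -3.5 0 0;0 0 20 0;0 0 20 0;0 0 20 0;0 0 0 0",
)

```text
time: 89.9
tool_pos: [0.4764, -0.1477, 0.1469]
tool_rot: [-3.132, 0.001, 1.861]
contact_force: [1.3, 0.4, -0.1]
opening: 0.0368
```

```bash
python3 mv.py .4754 -.1374 .1021; python3 -c "
from h import *
shot('wrist','w38.png')"
```

```text
t 89.9 pos [ 0.4764 -0.1477  0.1469] rot [-3.132e+00  1.000e-03  1.861e+00] F [ 1.3  0.4 -0.1] op 0.0368 q [-0.45  0.4   1.72 -0.01  1.03 -0.74]
tool shift [10.2  2.4 44.7] tilt axis z [-0.009 -0.003 -1.   ]
```

View pics/w38.png

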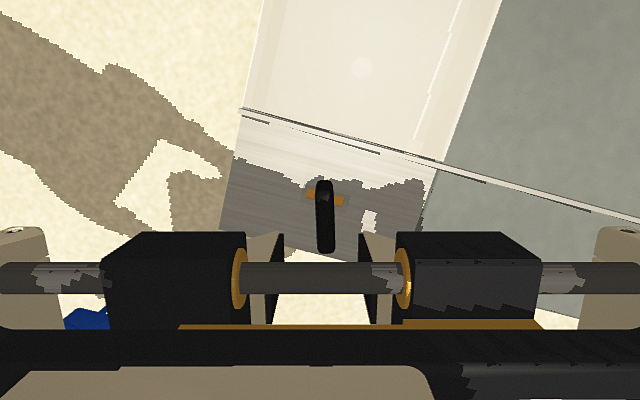

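Emit:
servo_tool(
  targets="5 1.2 10 0;5 1.2 10 0;0 0 10 0;0 0 8 0;0 0 5 0;0 0 0 0",
)

```text
time: 90.7
tool_pos: [0.4771, -0.1379, 0.1034]
tool_rot: [-3.136, 0.004, 1.862]
contact_force: [0.4, 0.7, -0.6]
opening: 0.0368
```

```bash
python3 mv.py .4754 -.1374 .1021; python3 -c "
from h import *
shot('wrist','w39.png')"
```

```text
t 90.7 pos [ 0.4771 -0.1379  0.1034] rot [-3.136  0.004  1.862] F [ 0.4  0.7 -0.6] op 0.0368 q [-0.43  0.45  1.78 -0.01  0.91 -0.72]
tool shift [ 0.9 -1.5  1.4] tilt axis z [-0.004 -0.006 -1.   ]
```

View pics/w39.png

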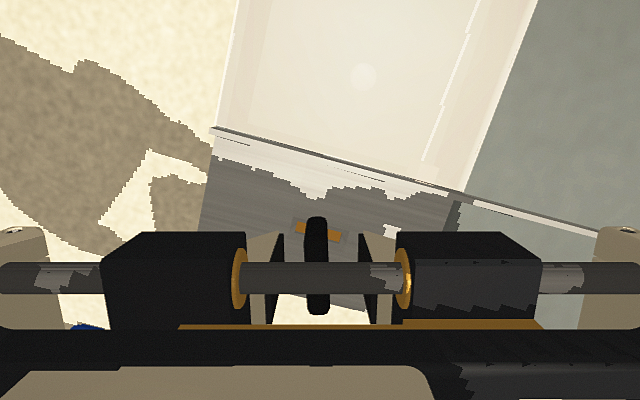

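Emit:
servo_tool(
  targets="0.8 -1.8 1.2 0;0 0 0 0",
)

```text
time: 91.0
tool_pos: [0.4755, -0.1378, 0.1028]
tool_rot: [-3.137, 0.005, 1.862]
contact_force: [0.1, -0.6, 0.4]
opening: 0.0365
```

Emit:
servo_tool(
  targets="0 0 0 0;0 0 0 0;0 0 0 0;0 0 0 0;0 0 0 0",
  hand=0,
  squeeze=50,
)

```text
time: 91.62
tool_pos: [0.4758, -0.138, 0.1033]
tool_rot: [-3.138, 0.006, 1.862]
contact_force: [-0.1, -0.6, 0.1]
opening: 0.0097
```

Emit:
servo_tool(
  targets="0 0 0 -0.1;0 0 0 -0.1;0 0 0 -0.1;0 0 0 -0.1;0 0 0 -0.1;0 0 0 -0.1;0 0 0 0",
)

```text
time: 92.5
tool_pos: [0.4763, -0.1375, 0.1033]
tool_rot: [-3.137, 0.003, 2.478]
contact_force: [0.7, 0.5, -0.6]
opening: 0.0093
```

```bash
python3 mv.py .4754 -.1374 .1021
```

```text
t 92.5 pos [ 0.4763 -0.1375  0.1033] rot [-3.137e+00  3.000e-03  2.478e+00] F [ 0.7  0.5 -0.6] op 0.0093 q [-0.43  0.45  1.79 -0.01  0.9  -1.34]
tool shift [ 0.8 -0.4  1.2] tilt axis z [-0.001 -0.005 -1.   ]
```

Emit:
servo_tool(
  targets="0 0 0 -0.1;0 0 0 -0.1;0 0 0 -0.1;0 0 0 -0.1;0 0 0 -0.1;0 0 0 -0.1;0 0 0 -0.1;0 0 0 -0.03;0 0 0 0",
)

```text
time: 93.62
tool_pos: [0.4766, -0.1366, 0.1033]
tool_rot: [-3.138, -0.0, -3.076]
contact_force: [-0.4, 0.3, 0.9]
opening: 0.0098
```

```bash
python3 mv.py .4754 -.1374 .1021;python3 -c "
from h import *
print(telemetry.observe()['torque'])"
```

```text
t 93.62 pos [ 0.4766 -0.1366  0.1033] rot [-3.138 -0.    -3.076] F [-0.4  0.3  0.9] op 0.0098 q [-0.43  0.45  1.79 -0.    0.9  -2.07]
tool shift [ 1.3 -0.7  1.2] tilt axis z [ 0.    -0.003 -1.   ]
[ 0.22074454 -0.19316193 -0.0158144 ]
```

Emit:
servo_tool(
  targets="0 0 0 -0.05;0 0 0 -0.04;0 0 0 0",
)

```text
time: 94.0
tool_pos: [0.4766, -0.1366, 0.1033]
tool_rot: [-3.139, -0.0, -2.991]
contact_force: [0.8, 0.5, 0.5]
opening: 0.0095
```

```bash
python3 mv.py .4754 -.1374 .1021;python3 -c "
from h import *
print(telemetry.observe()['torque'])"
```

```text
t 94.0 pos [ 0.4766 -0.1366  0.1033] rot [-3.139 -0.    -2.991] F [0.8 0.5 0.5] op 0.0095 q [-0.43  0.45  1.79 -0.    0.9  -2.15]
tool shift [ 1.3 -0.6  1.2] tilt axis z [ 0.    -0.003 -1.   ]
[ 0.17512399 -0.19832584 -0.36452801]
```

Emit:
servo_tool(
  targets="0 0 0 0.05;0 0 0 0.05;0 0 0 0",
)

```text
time: 94.38
tool_pos: [0.4765, -0.1367, 0.1033]
tool_rot: [-3.138, -0.0, -3.1]
contact_force: [-0.5, 1.4, -0.4]
opening: 0.0099
```

```bash
python3 mv.py .4754 -.1374 .1021;python3 -c "
from h import *
print(telemetry.observe()['torque'])
shot('wrist','w40.png')"
```

```text
t 94.38 pos [ 0.4765 -0.1367  0.1033] rot [-3.138 -0.    -3.1  ] F [-0.5  1.4 -0.4] op 0.0099 q [-0.43  0.45  1.79 -0.    0.9  -2.04]
tool shift [ 1.1 -0.6  1.2] tilt axis z [ 0.    -0.003 -1.   ]
[ 0.12991089 -0.15552007 -0.01635801]
```

View pics/w40.png

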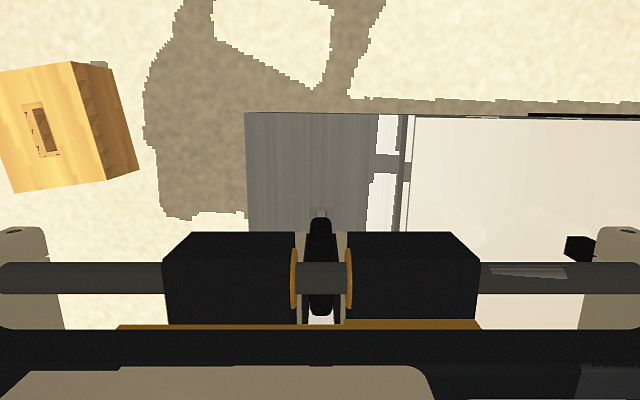

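Emit:
servo_tool(
  targets="0 0 -3 0;0 0 -4 0;0 0 -4 0;0 0 0 0",
)

```text
time: 94.92
tool_pos: [0.4765, -0.1368, 0.1152]
tool_rot: [-3.138, -0.0, -3.098]
contact_force: [-0.2, 0.4, 0.1]
opening: 0.0097
```

Emit:
servo_tool(
  targets="0 0 -5 0;0 0 -6 0;0 0 -8 0;0 0 -15 0;0 0 -20 0;0 0 -20 0;0 0 -20 0;0 0 -20 0;0 0 0 0",
)

```text
time: 96.05
tool_pos: [0.4764, -0.1363, 0.2362]
tool_rot: [-3.137, 0.002, -3.098]
contact_force: [-0.9, 0.3, -1.4]
opening: 0.0096
```

```bash
python3 mv.py .4266 -.306 .2;python3 -c "
from h import *
shot('wrist','w41.png')"
```

```text
t 96.05 pos [ 0.4764 -0.1363  0.2362] rot [-3.137e+00  2.000e-03 -3.098e+00] F [-0.9  0.3 -1.4] op 0.0096 q [-0.43  0.29  1.61 -0.    1.24 -2.04]
tool shift [  57.3 -167.2   36.8] tilt axis z [ 0.002 -0.005 -1.   ]
```

View pics/w41.png

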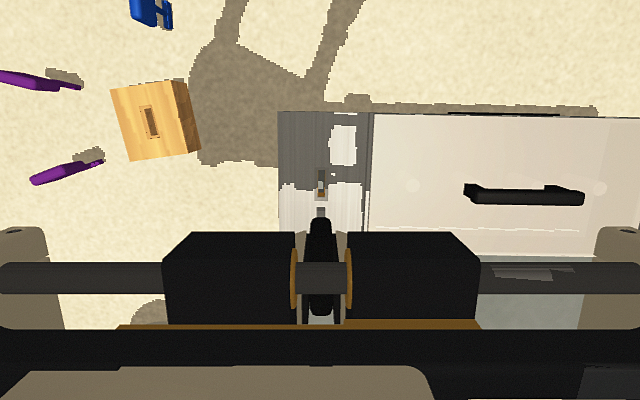

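Emit:
servo_tool(
  targets="0.5 -18 0 0;0.5 -18 0 0;0.5 -18 0 0;0.5 -18 0 0;0.5 -18 0 0;0.5 -18 0 0;0.5 -18 0 0;0.5 -18 0 0;0.5 -18 0 0;0 0 0 0",
)

```text
time: 97.35
tool_pos: [0.4772, -0.3111, 0.2323]
tool_rot: [-3.14, -0.004, -3.1]
contact_force: [0.5, -0.1, -0.4]
opening: 0.0097
```

```bash
python3 mv.py .4266 -.306 .2
```

```text
t 97.35 pos [ 0.4772 -0.3111  0.2323] rot [-3.14  -0.004 -3.1  ] F [ 0.5 -0.1 -0.4] op 0.0097 q [-0.71  0.43  1.41 -0.    1.3  -2.32]
tool shift [50.2  7.3 32.6] tilt axis z [-0.004 -0.002 -1.   ]
```

Emit:
servo_tool(
  targets="0 0 0 -0.06;0 0 0 -0.055;0 0 0 0",
)

```text
time: 97.72
tool_pos: [0.4772, -0.31, 0.2322]
tool_rot: [3.141, -0.005, -2.982]
contact_force: [0.0, -0.5, -0.1]
opening: 0.0097
```

```bash
python3 mv.py .4266 -.306 .2
python3 - <<'E'
from h import *
p=shot('wrist','w42.png')
c=p['color'][60:240,250:400,::-1]; cv2.imwrite('pics/d.png',cv2.resize(c,None,fx=3.3,fy=3.3,interpolation=cv2.INTER_CUBIC))
E
```

```text
t 97.72 pos [ 0.4772 -0.31    0.2322] rot [ 3.141 -0.005 -2.982] F [ 0.  -0.5 -0.1] op 0.0097 q [-0.71  0.43  1.41 -0.    1.3  -2.44]
tool shift [49.1 12.  32.5] tilt axis z [-0.005 -0.    -1.   ]
```

View pics/d.png

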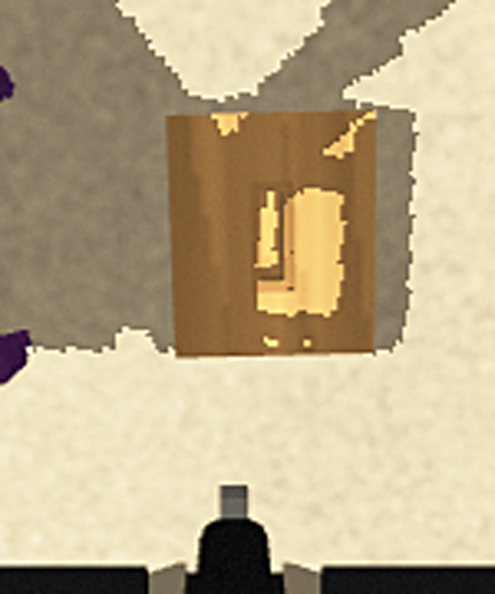

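Run:
```python
from h import *
s=st()
p=shot('wrist')
C=np.array([[167,115],[377,113],[375,354],[176,356]])/3.3+[250,60]
W=np.array([back(p,q,.04) for q in C]); print(W[:,:2].round(4).tolist()); c=W.mean(0); print('stand c',c, 'sides',np.linalg.norm(W[0]-W[1]),np.linalg.norm(W[1]-W[2]))
for a,b in ((3,0),(2,1)):
    d=W[a]-W[b]; print('x yaw',np.arctan2(d[1],d[0]))
d=W[0]-W[1]; print('y', np.arctan2(d[0],-d[1]))
print('bit px', proj(p,tool2w(s,np.array([[.009,0,.054],[.012,0,.049],[.012,0,.041]]))), 'seen',233/3.3+250,485/3.3+60)
```

```text
t 97.78 pos [ 0.4772 -0.31    0.2322] rot [ 3.141 -0.005 -2.982] F [-0.5  0.6 -0.7] op 0.0096 q [-0.71  0.43  1.41 -0.    1.3  -2.44]
[[0.3979, -0.3415], [0.3878, -0.2823], [0.4561, -0.2697], [0.4662, -0.3288]]
stand c [ 0.42697278 -0.30555481  0.04      ] sides 0.060036856538272496 0.06947162229866174
x yaw 0.18430176306286095
x yaw 0.18317152688833926
y 0.16910132192893057
bit px [[320.10254317 211.91030528]
 [320.09025095 209.4909854 ]
 [320.06912653 213.48132972]] seen 320.6060606060606 206.96969696969697
```

```bash
python3 mv.py .4286 -.3056 .118
```

```text
t 97.83 pos [ 0.4772 -0.3101  0.2322] rot [ 3.141 -0.005 -2.982] F [ 0.1 -0.6 -1.4] op 0.01 q [-0.71  0.43  1.41 -0.    1.3  -2.44]
tool shift [ 46.7  12.1 114.5] tilt axis z [-0.005 -0.    -1.   ]
```

Emit:
servo_tool(
  targets="16 4 0 -0.01;16 4 0 0;14 4 0 0;0 0 20 0;0 0 20 0;0 0 20 0;0 0 20 0;0 0 20 0;0 0 10 0;0 0 0 0",
)

```text
time: 99.08
tool_pos: [0.4276, -0.305, 0.1213]
tool_rot: [-3.139, -0.002, -2.977]
contact_force: [-0.0, 0.5, 0.8]
opening: 0.01
```

```bash
python3 mv.py .4286 -.3056 .105
python3 - <<'E'
from h import *
p=shot('wrist','w43.png')
c=p['color'][120:270,230:410,::-1]; cv2.imwrite('pics/e.png',cv2.resize(c,None,fx=4,fy=4,interpolation=cv2.INTER_CUBIC))
E
```

```text
t 99.08 pos [ 0.4276 -0.305   0.1213] rot [-3.139e+00 -2.000e-03 -2.977e+00] F [-0.   0.5  0.8] op 0.01 q [-0.76  0.47  1.69 -0.    0.98 -2.5 ]
tool shift [-0.9 -0.7 16.3] tilt axis z [-0.002 -0.003 -1.   ]
```

View pics/e.png

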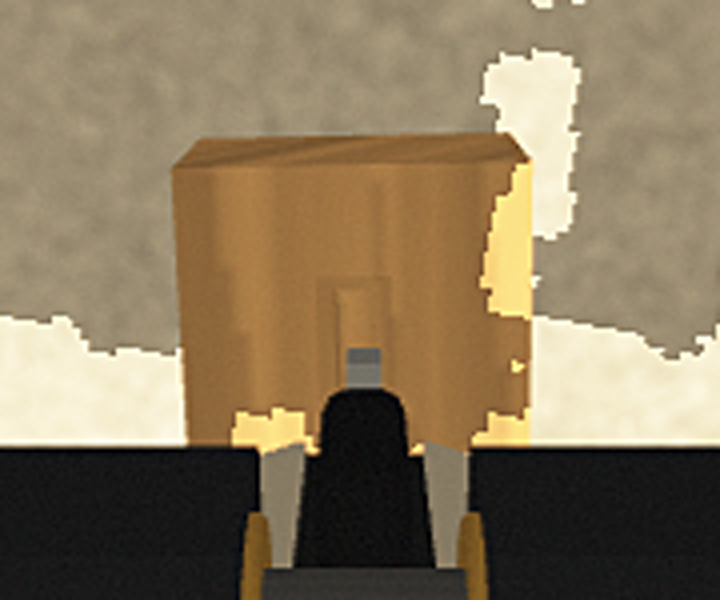

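Emit:
servo_tool(
  targets="-0.9 -1.2 5 0;0 0 5 0;0 0 4 0;0 0 0 0",
)

```text
time: 99.62
tool_pos: [0.4297, -0.307, 0.1085]
tool_rot: [-3.136, 0.001, -2.977]
contact_force: [1.0, -0.4, -0.6]
opening: 0.0096
```

```bash
python3 mv.py .4286 -.3056 .095
python3 - <<'E'
from h import *
p=shot('wrist','w44.png')
c=p['color'][120:270,230:410,::-1]; cv2.imwrite('pics/f.png',cv2.resize(c,None,fx=4,fy=4,interpolation=cv2.INTER_CUBIC))
E
```

```text
t 99.62 pos [ 0.4297 -0.307   0.1085] rot [-3.136e+00  1.000e-03 -2.977e+00] F [ 1.  -0.4 -0.6] op 0.0096 q [-0.76  0.49  1.7  -0.    0.95 -2.5 ]
tool shift [ 0.9  1.7 13.5] tilt axis z [ 0.002 -0.006 -1.   ]
```

View pics/f.png

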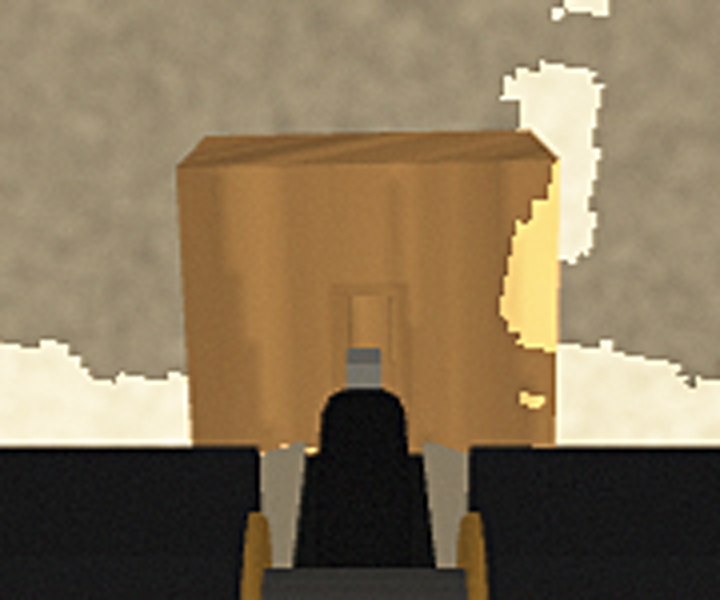

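Emit:
servo_tool(
  targets="0.6 1.2 4 0;0 0 4 0;0 0 3 0;0 0 0 0",
)

```text
time: 100.18
tool_pos: [0.429, -0.306, 0.097]
tool_rot: [-3.136, 0.001, -2.977]
contact_force: [0.3, 0.1, -0.3]
opening: 0.0095
```

```bash
python3 mv.py .4286 -.3056 .073
python3 - <<'E'
from h import *
p=shot('wrist','w45.png')
c=p['color'][120:270,230:410,::-1]; cv2.imwrite('pics/g.png',cv2.resize(c,None,fx=4,fy=4,interpolation=cv2.INTER_CUBIC))
E
```

```text
t 100.17 pos [ 0.429 -0.306  0.097] rot [-3.136e+00  1.000e-03 -2.977e+00] F [ 0.3  0.1 -0.3] op 0.0095 q [-0.76  0.5   1.71 -0.    0.92 -2.5 ]
tool shift [ 0.3  0.6 24. ] tilt axis z [ 0.002 -0.006 -1.   ]
```

View pics/g.png

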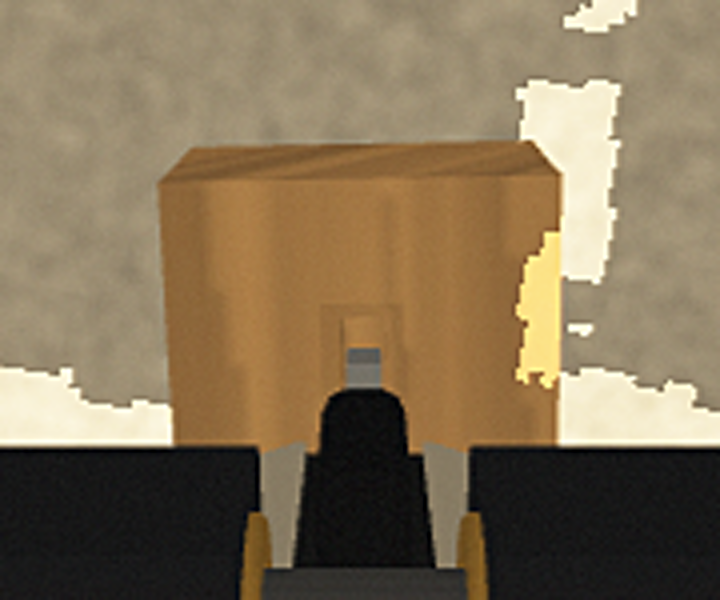

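Emit:
servo_tool(
  targets="0.2 0 4 0;0 0 4 0;0 0 3 0;0 0 3 0;0 0 0 0",
)

```text
time: 100.85
tool_pos: [0.4288, -0.3062, 0.0821]
tool_rot: [-3.135, 0.001, -2.977]
contact_force: [-0.1, -0.3, -0.4]
opening: 0.0098
```

```bash
python3 mv.py .4286 -.3056 .073
```

```text
t 100.85 pos [ 0.4288 -0.3062  0.0821] rot [-3.135e+00  1.000e-03 -2.977e+00] F [-0.1 -0.3 -0.4] op 0.0098 q [-0.76  0.53  1.73 -0.    0.89 -2.5 ]
tool shift [0.1 0.7 9.1] tilt axis z [ 0.002 -0.006 -1.   ]
```

In the slot (bit bottom ≈27 mm). Continue to the bottom.

Emit:
servo_tool(
  targets="0 0 3 0;0 0 3 0;0 0 2 0;0 0 1.5 0;0 0 1.5 0;0 0 0 0",
)

```text
time: 101.6
tool_pos: [0.4289, -0.3064, 0.0734]
tool_rot: [-3.134, 0.001, -2.977]
contact_force: [-0.9, 0.0, -0.5]
opening: 0.0094
```

```bash
python3 mv.py .4286 -.3056 .073
```

```text
t 101.6 pos [ 0.4289 -0.3064  0.0734] rot [-3.134e+00  1.000e-03 -2.977e+00] F [-0.9  0.  -0.5] op 0.0094 q [-0.76  0.54  1.73 -0.    0.86 -2.5 ]
tool shift [0.2 0.9 0.4] tilt axis z [ 0.003 -0.007 -1.   ]
```

Emit:
servo_tool(
  targets="0 0 1.5 0;0 0 0 0",
)

```text
time: 101.85
tool_pos: [0.4289, -0.3066, 0.0733]
tool_rot: [-3.133, 0.002, -2.977]
contact_force: [-1.4, -0.8, -0.5]
opening: 0.0095
```

Emit:
servo_tool(
  targets="0 0 0 0;0 0 0 0;0 0 0 0;0 0 0 0;0 0 -5 0;0 0 -10 0;0 0 -20 0;0 0 -20 0;0 0 -25 0;0 0 -25 0;0 0 -25 0;0 0 -25 0;0 0 0 0",
  hand=0.4,
)

```text
time: 103.48
tool_pos: [0.4289, -0.3055, 0.2382]
tool_rot: [-3.129, 0.006, -2.977]
contact_force: [-0.3, -0.1, 0.3]
opening: 0.0364
```

Emit:
servo_tool(
  targets="-20 0 0 0;-20 0 0 0;-10 0 0 0;0 0 0 0",
)

```text
time: 103.98
tool_pos: [0.4779, -0.2963, 0.2361]
tool_rot: [-3.132, 0.003, -2.977]
contact_force: [0.7, 0.5, 0.1]
opening: 0.0365
```

Run:
```python
from h import *
st()
p=shot('wrist','w46.png')
s=shot('scene');c=s['color'][110:290,140:480,::-1]; cv2.imwrite('pics/s46.png',cv2.resize(c,None,fx=2.3,fy=2.3,interpolation=cv2.INTER_CUBIC))
# projected bow top if home, stand (.427,-.306)
X=np.array([[.427,-.306,z] for z in (.09,.04)]); print(proj(s,X),proj(p,X))
t=shot('top');c=t['color'][90:300,150:490,::-1]; cv2.imwrite('pics/t46.png',cv2.resize(c,None,fx=2.3,fy=2.3,interpolation=cv2.INTER_CUBIC))
```

```text
t 103.97 pos [ 0.4779 -0.2963  0.2361] rot [-3.132e+00  3.000e-03 -2.977e+00] F [0.7 0.5 0.1] op 0.0365 q [-0.69  0.41  1.43 -0.    1.29 -2.42]
[[204.68575942 197.23893601]
 [208.4407837  210.24731292]] [[320.47991358 130.31614956]
 [321.00729197 127.17886315]]
```

View pics/w46.png

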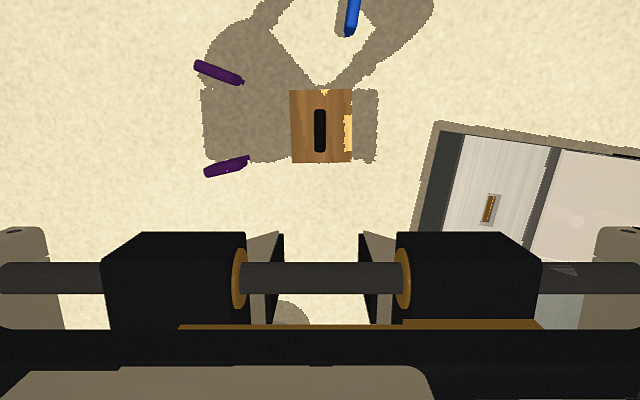

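View pics/s46.png

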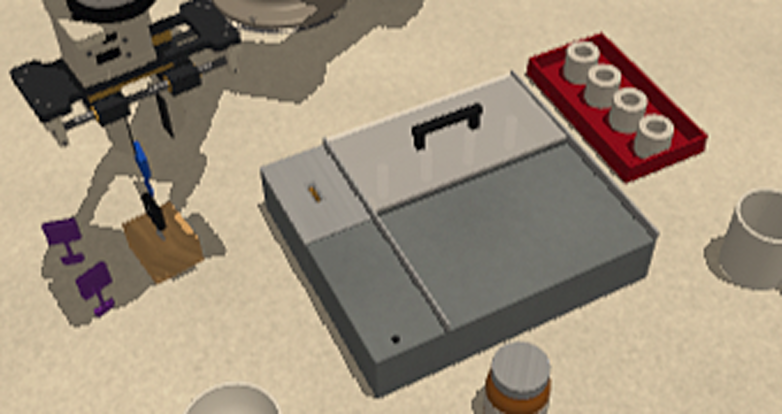

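View pics/t46.png

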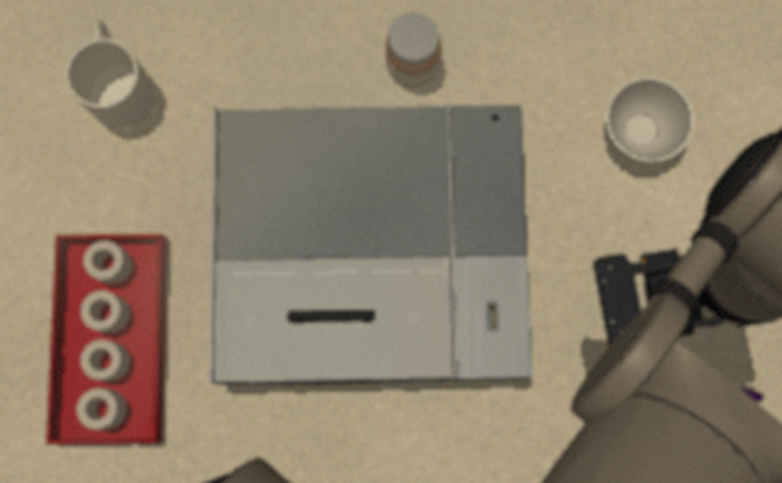

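Run:
```python
from h import *
s=st(); print(np.abs(s['qvel']).max()); print(robot.hand_in())
```

```text
t 104.12 pos [ 0.4773 -0.2966  0.2366] rot [-3.131e+00  3.000e-03 -2.978e+00] F [-0.6 -0.4 -0.4] op 0.0365 q [-0.69  0.41  1.43 -0.    1.29 -2.42]
0.004641779701743082
the job is handed in; nothing more can be done
None
```

I did every step in order and handed the job in at 104 s; no verdict was reported. I took the black key to the lock, pushed it home, turned it to the stop and slid the cover back to its end. All four spindles held rolls, and I moved all four into the tray. Then I slid the cover shut to its stop, turned the key back to its stop and returned it to the stand.

**Last checks:**
- **Rolls:** the scene and top pictures show all four upright in the tray. The tray had been knocked about 29 mm partway through, so I measured it again before placing the last two. The first three rolls then measured at tray x about +83, +28 and −25 mm, within 1.2 mm of the centre line. I set the fourth at about −80 mm and checked it only by eye.
- **Cover and lock:** the handle is back at its starting position. The turning torque rose at the locked stop, and the key pulled out freely.
- **Key:** it bottomed in the stand at the same height it started from, to within about 1 mm. Its bow showed within 1 pixel of where a fully home key should appear.
- **Mug, bowl and jar:** they look undisturbed in the final pictures; I did not measure them again.

**Disagreements:** the top and wrist cameras differed by about 2 mm on the stand and about 5 mm on the tray's first position; I used the wrist camera. The tool drifted up to about 0.09 rad off vertical during the roll moves. I corrected that by pressing the fingers lightly against the compartment wall and an empty spindle, and again against the closed cover's handle.

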